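# Load the egg-cup jigger and lock its table

### The arm

A 6-joint arm with a two-finger parallel gripper is mounted at the origin on the work surface. World frame = base frame: x ahead of the robot, y to its left, z up, the work surface at z = 0. Lengths are in m, angles in rad, forces in N, time in s.
With the tool pointing down it reaches from about 0.35 to 0.775 m from the base axis. Payload 5.5 kg.
Tool frame: the origin (TCP) lies on the centre line of the jaws, within the pads' length; the fingertips stand bot.tip_reach ahead of it and the grasp point (between the pads) lies 5 mm behind it (bot.tip_reach is the distance from the TCP to the fingertips, in m); z points along the fingers, y is the line along which they close (so a half turn about z gives the same grasp; the last joint's range is limited). The gripper opens to 85 mm and grips with 20 to 120 N. Pads are 22 mm wide; open, the fingers measure 114 mm over their backs; the gripper's body (76 mm by 85 mm) begins 54 mm behind the grasp point. The pads swing forward as they close: fully open they stand 13 mm farther back than shut.
Start: joints at [-1.267, 0.313, 0.046, 1.304, 0, 1.431], TCP at [0.247, -0.519, 0.245] pointing down, gripper open.
Joint ranges: [-2.76, 2.76], [-0.86, 1.69], [-1.03, 1.26], [-2.2, 2.34], [-1.47, 1.5], [-3.14, 3.14]. Speed limits (rad/s): [2.57, 2.57, 3.14, 3.14, 3.14, 3.14].

### API

Orientations are given as a unit quaternion [x, y, z, w].
In Python, from station import bot gives the robot as it stands.
- The arm moves only by the shell command python3 -m creep 'ROWS' [OPENING] [FORCE]. ROWS is JSON, a list of rows, each a list of 2 entries, a list of its own where there are three numbers: the shift along the tool's x, y, z as a fraction of full scale, then the turn, a rotation vector about the tool's x, y, z as a fraction of full scale. In form: [[[tx, ty, tz], [wx, wy, wz]], ...]. A call has 1 to 8 rows; each row shifts and turns the commanded pose from where the row before left it, along the tool's axes as they then stand; what a row does not reach is not made up. Full scale, the value 1, is 250 mm for a shift and 2 rad for a turn. A row lasts 1/12 s, in which the tool goes at most 41.7 mm and 7.16 degrees, less where a joint would pass 70% of its speed; a pose out of reach is approached as far as the arm can. A call with a number of a shift or a turn outside -1 to 1 is refused whole. A call with a gripper value outside its range is refused whole. OPENING is the gripper's target within -1 to 1 (fully open at 1, half-way at 0, shut at -1), set as the call begins (- or left out, the last holds). The fingers move at their own pace and stop on an object; FORCE is the grip in N (left out, the last holds). Time passes only in rows, so rows that do not move let the fingers close. It gives the time, the measured TCP pose, the force, the opening and the grip force at its end, in the units of the state.
- bot.get_state(): the state, without advancing time (a new reading comes with each control period).
- bot.snapshot(name): name is "scene" or "side" or "wrist"; returns the picture (400x640x3 uint8, red, green, blue); there is no depth.
- bot.camera_info(name): a dict with "K" (3x3 intrinsics, pixels), "cam_to_world" (4x4, takes a point from camera to world coordinates); the wrist camera has in their place "T_tool_cam" (4x4, takes a point from camera to tool coordinates, whose origin is the TCP and whose axes are the flange's). Camera axes: x right, y down, z forward; pixel columns grow to the right and rows downward; lengths in m; the calibration is good to about 2 mm. A picture is of the moment at which its call begins: read the wrist's pose just before it. camera_info takes no time and is no camera call.
- bot.job_done(): hands the job in; it is judged then, once.
The state is a dict: "t": time; "q": joint angles; "dq": joint speeds; "effort": joint torques, N m; "eef_pos": TCP position; "tool_rot": TCP orientation; "contact_force": force on the tool from outside, world axes, zero at the start; "torque": the same for the moment, N m; "gripper_width": finger opening in m; "grasp_force": force on a finger pad.
Only numpy, scipy, OpenCV 4.12 (cv2) and the standard library are available. Lean on these libraries where they do the work, as an engineer would, in place of code of your own. Each camera call takes 0.05 s, during which the arm holds its last target. There are 200 camera calls.

### The job

The setting master is still in the cup head under the profile tool of the bench jigger: turn the index table to bring it out, lift it out and stand it in the recess of its wooden block. Seat every egg-cup mould from the ware board upright and fully down in a cup head, turn the table until one of the moulds stands under the profile tool with the table in its detent, and then, as the last thing, swing the locking fork over until it lies level with its prongs about the turning peg. Do not knock the profile tool, and leave the other things on the bench where they are.

Things in the scene. Friction and masses are not known exactly. Their poses are not given: they have to be found in the camera images.
- table_top (a point): the index table, a heavy dark iron disc 284 mm across that turns about the vertical through this point, on its axis at the disc's upper face, 75 mm above the bench; the frame turns with the disc. At its rim stand four upright round steel turning pegs, 125 mm from the axis along +x, +y, -x, -y of this frame, 16 mm across, 50 mm tall (tops 125 mm above the bench); four cup heads stand between them
- index_table (a joint): angle of the index table in rad, positive anticlockwise from above, 0 at the start, no end stops. It turns easily (0.08 N m), but at every multiple of pi/2 a spring plunger drops into a detent: about 4 to 6 N at a peg pulls it out, and it draws the table home when left within about 4 degrees
- under_tool (a point): a fixed point of the jigger under the profile tool: on the centre line of the cup head that stands there, 35 mm above its floor. Its frame is the jigger's (z up): from the table's axis the profile tool lies in the direction of equal +x and -y, the lock in the direction +y. In a detent the x axis of table_top is along or square to this frame's x
- profile_tool: steel template plate on a pale arm on a column (325 mm tall, 215 mm from the table's axis, towards +x -y of the jigger). The arm reaches inwards to 68 mm from the axis, 40 to 60 mm wide, 205 to 278 mm above the bench; the template ends 165 mm above the bench, 13 mm over the master, 18 mm over a mould: nothing can be lifted out there. It is set: do not knock it. Origin: table's axis at bench height
- cup0 (a point): cup head 0 of 4 on the table: a round steel collar, 61 mm inside and 75 mm outside, 14 mm deep, floor 77 mm above the bench. This point is on its centre line 35 mm above its floor (112 mm above the bench), where the middle of a fully seated mould lies. It turns with the table
- cup1 (a point): cup head 1 of 4 on the table: a round steel collar, 61 mm inside and 75 mm outside, 14 mm deep, floor 77 mm above the bench. This point is on its centre line 35 mm above its floor (112 mm above the bench), where the middle of a fully seated mould lies. It turns with the table
- cup2 (a point): cup head 2 of 4 on the table: a round steel collar, 61 mm inside and 75 mm outside, 14 mm deep, floor 77 mm above the bench. This point is on its centre line 35 mm above its floor (112 mm above the bench), where the middle of a fully seated mould lies. It turns with the table
- cup3 (a point): cup head 3 of 4 on the table: a round steel collar, 61 mm inside and 75 mm outside, 14 mm deep, floor 77 mm above the bench. This point is on its centre line 35 mm above its floor (112 mm above the bench), where the middle of a fully seated mould lies. It turns with the table
- lock_fork (a joint): angle of the locking fork on its hinge in rad: 0 = closed (level, prongs lying on either side of the turning peg at the lock, so that the table cannot turn), pi/2 = upright, more = leaning outwards away from the table, up to 2.4. The hinge is stiff (0.16 N m): the fork stays where it is left
- fork_hinge (a point): the hinge of the locking fork, on a post fixed to the jigger, 215 mm from the table's axis in the jigger's +y direction, 100 mm above the bench. The hinge axis is level, along the jigger's x
- fork_bar (a point): the locking fork's bar, a steel bar 14 mm wide (along the hinge axis) and 12 mm thick; this point is the middle of its free part, 35 mm from the hinge axis. Beyond 55 mm it spreads to a head 44 mm wide over its two prongs (each 10 mm wide, 11 mm thick, 24 mm apart inside), reaching 107 mm from the hinge
- fork_tip (a point): the middle between the ends of the fork's two prongs, 107 mm from the hinge axis; closed, it is just past the peg, 100 mm above the bench
- mould0_mid (a point): egg-cup mould of white plaster (two or three alike are present, hollow side up on a wooden ware board 400 x 180 x 16 mm): 64 mm across, 70 mm tall, foot 56 mm across and 18 mm high, hollow 45 mm across in its top (wall 9.5 mm), about 0.2 kg. This point is on its centre line half-way up, 35 mm above its underside; z up when it stands
- mould1_mid (a point): egg-cup mould of white plaster (two or three alike are present, hollow side up on a wooden ware board 400 x 180 x 16 mm): 64 mm across, 70 mm tall, foot 56 mm across and 18 mm high, hollow 45 mm across in its top (wall 9.5 mm), about 0.2 kg. This point is on its centre line half-way up, 35 mm above its underside; z up when it stands
- mould2_mid (a point): egg-cup mould of white plaster (two or three alike are present, hollow side up on a wooden ware board 400 x 180 x 16 mm): 64 mm across, 70 mm tall, foot 56 mm across and 18 mm high, hollow 45 mm across in its top (wall 9.5 mm), about 0.2 kg. This point is on its centre line half-way up, 35 mm above its underside; z up when it stands
- master_mid (a point): the setting master, a turned aluminium plug 75 mm tall: a foot 56 mm across and 16 mm high, above it a round body 40 mm across up to 58 mm, then a rounded top; about 0.3 kg. It starts in the cup head under the profile tool. This point is on its centre line 40 mm above its underside; z up when it stands
- block_seat (a point): the master's block: a dark wooden block 100 x 100 x 30 mm, fixed to the bench, with a round recess 61 mm across and 12 mm deep in its top, into which the master's foot goes. This point is on the recess's centre line 40 mm above its floor (58 mm above the bench), where master_mid lies when the master stands in it
- tub: bystander, to be left alone: white plastic tub, 96 mm across the rim, 85 mm tall, origin under its centre
- brush: bystander, to be left alone: flat brush lying on the bench; origin under the middle of its length
- spanner: bystander, to be left alone: open-ended spanner lying on the bench; origin under the middle of its length
- template: bystander, to be left alone: flat stepped template, 6 mm thick, about 110 x 115 mm, lying on the bench; origin near the middle of its underside
- jar: bystander, to be left alone: amber glass jar with a white cap, 60 mm across, 85 mm tall; origin under its centre
- rib: bystander, to be left alone: flat wooden rib, 90 x 42 x 9 mm, lying on the bench; origin under its centre

How it is judged:
By the outcome, as a careful person would: the job done as asked, in the order asked, and still so for the second after the job is handed in, with the robot touching nothing.
Of mould0, mould1, mould2 only 2 to 3 are there at a start; the rules pass over those that are not, and their reading is None.
At some moment in a run one of mould0, mould1, mould2 may be knocked a few centimetres aside while the robot is not near it.
It also fails if it takes over 210 s, if anything falls off the work surface, if the arm or the gripper's body presses on something with over 40 N, if the wrist force passes 120 N, or if a joint passes its speed limit or range.

## Working session

There is one attempt and no reset: what is moved stays moved. The work goes in short steps, Python scripts to look and compute and a shell command to move; the robot and the scene stay as the last step left them, time stands still between calls to the robot, and variables do not carry over. Pictures are saved under pics/ and viewed, at most 14 in all, crops included, and the job is handed in when it is done.

```bash
ls; mkdir -p pics; python3 - <<'E'
from station import bot
import cv2,numpy as np
print(bot.get_state(),bot.tip_reach)
for n in("scene","side"):
    cv2.imwrite(f"pics/{n}0.png",bot.snapshot(n)[:,:,::-1]); c=bot.camera_info(n);print(n,np.round(c["K"],1).tolist(),np.round(c["cam_to_world"],3).tolist())
print(np.round(bot.camera_info("wrist")["T_tool_cam"],3).tolist())
E
```

```text
pics
{'t': 0.0, 'q': array([-1.26658952e+00,  3.14023275e-01,  4.49513887e-02,  1.30357578e+00,
        2.81380779e-05,  1.43120686e+00]), 'dq': array([-8.47962121e-04,  5.63904905e-04,  1.47602295e-03,  2.68850944e-05,
       -1.63692662e-03, -1.18037281e-03]), 'effort': array([ 2.30691339e-04, -4.80628002e+01,  2.98533225e+01,  1.95774453e-02,
       -2.12225450e-04, -7.56611030e-06]), 'eef_pos': array([ 0.24674509, -0.51882726,  0.24438454]), 'tool_rot': array([ 9.75481047e-01,  2.20081507e-01, -6.20833820e-05, -9.23694283e-04]), 'contact_force': array([ 0.82070092, -0.71956683, -0.75612298]), 'torque': array([ 0.00145508, -0.04011705,  0.0111151 ]), 'grasp_force': 0.0, 'gripper_width': 0.08526231760046271} 0.014
scene [[402.0, 0.0, 323.6], [0.0, 402.0, 197.8], [0.0, 0.0, 1.0]] [[0.208, 0.744, -0.635, 1.44], [0.978, -0.159, 0.134, -0.201], [-0.001, -0.649, -0.761, 1.172], [0.0, 0.0, 0.0, 1.0]]
side [[362.5, 0.0, 323.0], [0.0, 362.5, 202.7], [0.0, 0.0, 1.0]] [[-0.888, -0.256, 0.382, 0.156], [-0.46, 0.528, -0.714, 0.754], [-0.019, -0.81, -0.587, 0.746], [0.0, 0.0, 0.0, 1.0]]
[[-0.0, -0.959, -0.285, 0.072], [1.0, 0.0, -0.001, 0.0], [0.001, -0.285, 0.959, -0.129], [0.0, 0.0, 0.0, 1.0]]
```

View pics/scene0.png

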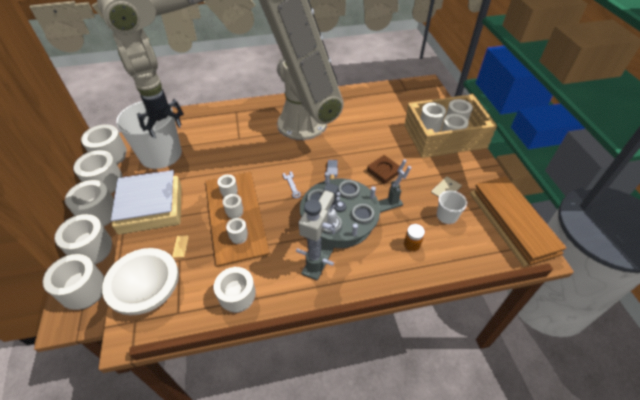

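View pics/side0.png

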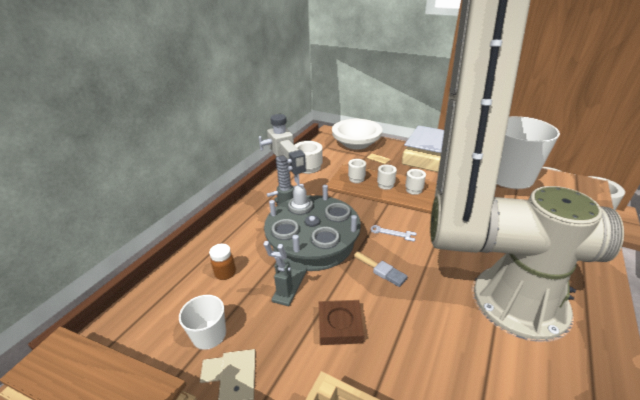

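The scene shows three moulds at about (227,185), (233,206) and (237,231). The table is at (340,212), the tool column at (315,260), the lock at (395,190) and the block at (384,168). Next I'll enlarge both views to get pixel positions.

```bash
python3 - <<'E'
import cv2,numpy as np
a=cv2.imread("pics/scene0.png")[150:290,200:420]; b=cv2.imread("pics/side0.png")[150:350,180:440]
cv2.imwrite("pics/z1.png",cv2.resize(a,(792,504),interpolation=cv2.INTER_CUBIC)) # 3.6x
cv2.imwrite("pics/z2.png",cv2.resize(b,(780,600),interpolation=cv2.INTER_CUBIC)) # 3x
E
```

```text
(no output)
```

View pics/z1.png

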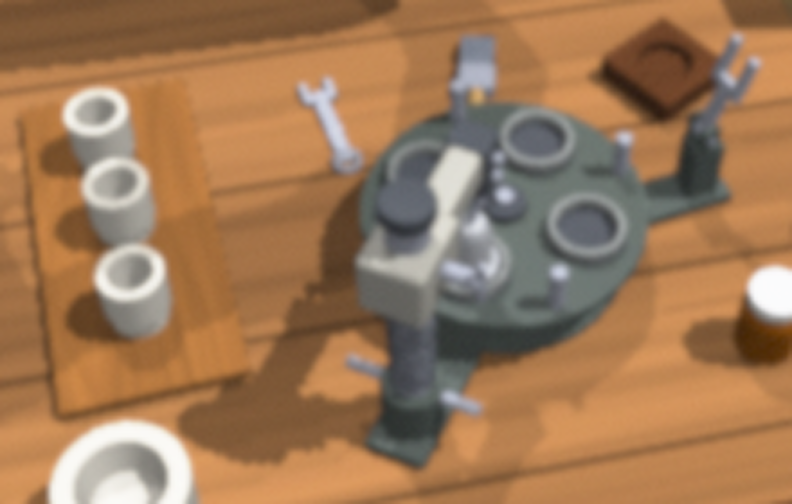

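View pics/z2.png

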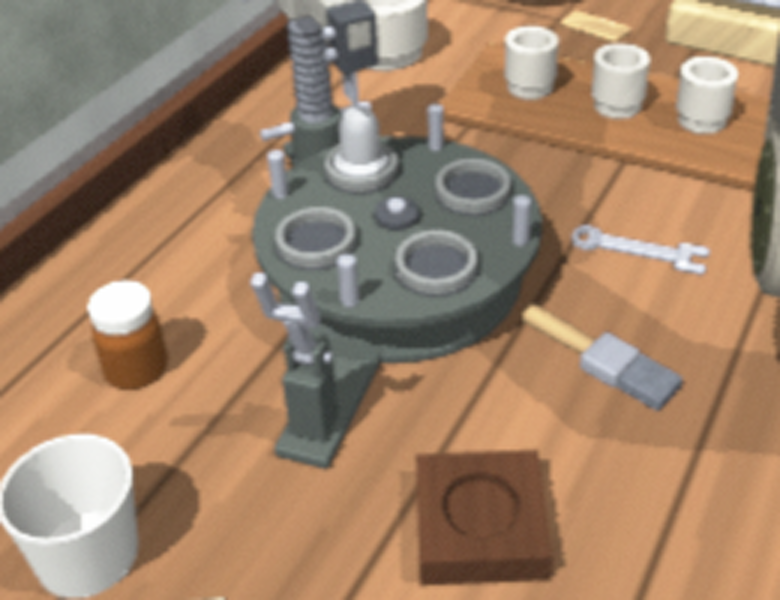

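The three moulds stand on the board. The master is in the near-column collar, the other three collars are empty, and the fork leans outwards over its post. I'll cast rays now.

```bash
cat >h.py <<'E'
import numpy as np,cv2
from station import bot
from scipy.spatial.transform import Rotation as R
def ray(K,T,px,z):
    d=T[:3,:3]@np.linalg.inv(K)@np.r_[px,1.]; o=T[:3,3]; return o+d*(z-o[2])/d[2]
def cam(n):
    c=bot.camera_info(n)
    if n!="wrist": return np.array(c["K"]),np.array(c["cam_to_world"])
    s=bot.get_state(); T=np.eye(4); T[:3,:3]=R.from_quat(s["tool_rot"]).as_matrix(); T[:3,3]=s["eef_pos"]
    return np.array(c["K"]),T@np.array(c["T_tool_cam"])
def proj(n,p):
    K,T=cam(n); q=K@(np.linalg.inv(T)@np.r_[p,1.])[:3]; return q[:2]/q[2]
def to_tool(p,yaw=None):
    "shift (in full scale units) in current tool axes to reach p, yaw in full scale"
    s=bot.get_state(); M=R.from_quat(s["tool_rot"]); d=M.inv().apply(np.array(p)-s["eef_pos"])
    return np.round(d/.25,4)
def yawof(): 
    M=R.from_quat(bot.get_state()["tool_rot"]).as_matrix(); return np.degrees(np.arctan2(M[1,1],M[0,1])),M[:,2]
E
python3 - <<'E'
from h import *
sc=lambda u,v:(200+u/3.6,150+v/3.6); sd=lambda u,v:(180+u/3,150+v/3)
def show(n,z,S,D):
    for nm,f,L in(("scene",sc,S),("side",sd,D)):
        K,T=cam(nm)
        for p in L: print(n,nm,np.round(ray(K,T,f(*p),z)[:2],4))
show("peg",.125,[(625,137),(561,271),(457,84)],[(278,153),(436,107),(522,200),(347,260)])
show("rim",.091,[(537,135),(587,225)],[(316,232),(437,258),(473,183)])
show("mould",.086,[(97,112),(118,184),(131,270)],[(531,38),(621,63),(708,75)])
show("block",.03,[(662,62)],[(481,505)])
show("forkpost",.1,[(700,120)],[(310,345)])
K,T=cam("scene");K2,T2=cam("side")
print(yawof())
E
```

```text
peg scene [0.5598 0.1631]
peg scene [0.7031 0.0606]
peg scene [0.4562 0.0188]
peg side [0.6987 0.0554]
peg side [ 0.5961 -0.0857]
peg side [0.4534 0.0191]
peg side [0.5557 0.1623]
rim scene [0.5103 0.0893]
rim scene [0.6317 0.1074]
rim side [0.6243 0.1086]
rim side [0.5051 0.0913]
rim side [ 0.5243 -0.025 ]
mould scene [ 0.3816 -0.3414]
mould scene [ 0.483  -0.3266]
mould scene [ 0.591  -0.3215]
mould side [ 0.5892 -0.3249]
mould side [ 0.4714 -0.3159]
mould side [ 0.3731 -0.3334]
block scene [0.3813 0.2682]
block side [0.3746 0.2736]
forkpost scene [0.5325 0.252 ]
forkpost side [0.5449 0.2426]
(np.float64(-64.57499855927142), array([-4.94433006e-04,  1.55999104e-03, -9.99998661e-01]))
```

```bash

python3 -m creep '[[[0,0,0],[0,0,-0.0595]],[[0,0,0],[0,0,-0.0595]],[[0,0,0],[0,0,-0.0595]],[[0,0,0],[0,0,-0.0595]],[[0,0,0],[0,0,-0.0595]],[[0,0,0],[0,0,-0.0595]],[[0,0,0],[0,0,-0.0595]],[[0,0,0],[0,0,-0.0595]]]' -0.3 30
python3 -m creep '[[[0,0,0],[0,0,-0.0595]],[[0,0,0],[0,0,-0.0595]],[[0,0,0],[0,0,-0.0595]],[[0,0,0],[0,0,-0.0595]],[[0,0,0],[0,0,-0.0595]],[[0,0,0],[0,0,-0.0595]],[[0,0,0],[0,0,-0.0595]],[[0,0,0],[0,0,-0.0595]]]' >/dev/null
python3 -m creep '[[[0,0,0],[0,0,-0.0595]],[[0,0,0],[0,0,-0.0595]],[[0,0,0],[0,0,-0.0595]],[[0,0,0],[0,0,-0.0595]],[[0,0,0],[0,0,-0.0595]],[[0,0,0],[0,0,-0.0595]],[[0,0,0],[0,0,-0.0595]],[[0,0,0],[0,0,-0.0595]]]'
python3 - <<'E'
from h import *
print(yawof(),to_tool([.454,.019,.245]),bot.get_state()["q"])
E
```

```text
t: 0.77
eef_pos: [0.2468, -0.519, 0.2447]
tool_rot: [0.764, 0.645, 0.0, -0.001]
contact_force: [0.3, -0.1, 0.6]
gripper_width: 0.0294
grasp_force: 0.0
t: 2.1
eef_pos: [0.2468, -0.519, 0.2448]
tool_rot: [-0.082, 0.997, 0.001, -0.0]
contact_force: [-0.1, 0.1, -0.1]
gripper_width: 0.03
grasp_force: 0.0
(np.float64(99.40025634994491), array([-3.40921417e-04,  1.05859541e-03, -9.99999382e-01])) [-1.1693e+00  1.9878e+00  1.0000e-03] [-1.26661722e+00  3.13684743e-01  4.54014425e-02  1.30362513e+00
 -8.21079684e-06 -1.43068272e+00]
```

```bash

python3 -m creep '[[[-0.0731,0.1242,0],[0,0,0]],[[-0.0731,0.1242,0],[0,0,0]],[[-0.0731,0.1242,0],[0,0,0]],[[-0.0731,0.1242,0],[0,0,0]],[[-0.0731,0.1242,0],[0,0,0]],[[-0.0731,0.1242,0],[0,0,0]],[[-0.0731,0.1242,0],[0,0,0]],[[-0.0731,0.1242,0],[0,0,0]]]' >/dev/null
python3 -m creep '[[[-0.0731,0.1242,0],[0,0,0]],[[-0.0731,0.1242,0],[0,0,0]],[[-0.0731,0.1242,0],[0,0,0]],[[-0.0731,0.1242,0],[0,0,0]],[[-0.0731,0.1242,0],[0,0,0]],[[-0.0731,0.1242,0],[0,0,0]],[[-0.0731,0.1242,0],[0,0,0]],[[-0.0731,0.1242,0],[0,0,0]]]' >/dev/null
python3 -m creep '[[[0,0,0],[0,0,0]],[[0,0,0],[0,0,0]]]'
python3 - <<'E'
from h import *
print(yawof(),to_tool([.454,.019,.114]))
cv2.imwrite("pics/w1.png",bot.snapshot("wrist")[:,:,::-1])
print(proj("wrist",[.454,.019,.125]),proj("wrist",[.5775,.0385,.075]),proj("wrist",[.508,.09,.091]))
E
```

```text
t: 3.6
eef_pos: [0.4574, 0.0192, 0.2448]
tool_rot: [-0.081, 0.997, 0.0, -0.0]
contact_force: [-0.2, -0.8, 0.3]
gripper_width: 0.0301
grasp_force: 0.0
(np.float64(99.31949107057422), array([-9.84575523e-04, -7.83871483e-05, -9.99999512e-01])) [0.0129 0.0013 0.5232]
[313.98439534 197.25354964] [313.08935109 285.80655181] [369.90917158 245.79090936]
```

View pics/w1.png

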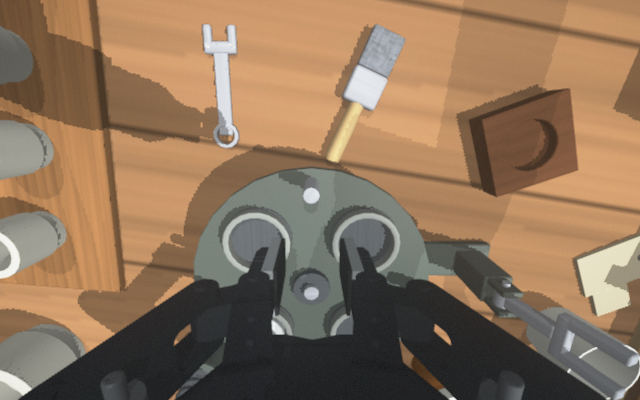

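Wrist view: the peg top is at (312,196), against a predicted (314,197), so the frame is good. I'll go down over the peg, close loosely on it and turn the table 90° clockwise.

```bash

python3 -m creep '[[[0.0129,0.0013,0.1],[0,0,0]],[[0,0,0.14],[0,0,0]],[[0,0,0.14],[0,0,0]],[[0,0,0.14],[0,0,0]],[[0,0,0],[0,0,0]]]'
python3 -m creep '[[[0,0,0],[0,0,0]],[[0,0,0],[0,0,0]],[[0,0,0],[0,0,0]]]' -0.5 20
python3 -m creep '[[[-0.0019,0.0436,0],[0,0,0.0436]],[[-0.0019,0.0436,0],[0,0,0.0436]],[[-0.0019,0.0436,0],[0,0,0.0436]],[[-0.0019,0.0436,0],[0,0,0.0436]],[[-0.0019,0.0436,0],[0,0,0.0436]],[[-0.0019,0.0436,0],[0,0,0.0436]]]'
python3 -m creep '[[[-0.0019,0.0436,0],[0,0,0.0436]],[[-0.0019,0.0436,0],[0,0,0.0436]],[[-0.0019,0.0436,0],[0,0,0.0436]],[[-0.0019,0.0436,0],[0,0,0.0436]],[[-0.0019,0.0436,0],[0,0,0.0436]],[[-0.0019,0.0436,0],[0,0,0.0436]]]'
python3 -m creep '[[[-0.0019,0.0436,0],[0,0,0.0436]],[[-0.0019,0.0436,0],[0,0,0.0436]],[[-0.0019,0.0436,0],[0,0,0.0436]],[[-0.0019,0.0436,0],[0,0,0.0436]],[[-0.0019,0.0436,0],[0,0,0.0436]],[[-0.0019,0.0436,0],[0,0,0.0436]],[[0,0,0],[0,0,0]],[[0,0,0],[0,0,0]]]'
python3 -m creep '[[[0,0,0],[0,0,0]],[[0,0,0],[0,0,0]],[[0,0,0],[0,0,0]],[[0,0,0],[0,0,0]]]' 0
python3 -c "
from h import *
print(yawof())"
```

```text
t: 4.07
eef_pos: [0.4487, 0.0164, 0.1096]
tool_rot: [-0.078, 0.997, 0.001, -0.006]
contact_force: [-1.5, -0.4, -0.3]
gripper_width: 0.0301
grasp_force: 0.0
t: 4.32
eef_pos: [0.4559, 0.0163, 0.1176]
tool_rot: [-0.079, 0.997, -0.0, 0.002]
contact_force: [0.7, 0.3, -0.4]
gripper_width: 0.0213
grasp_force: 0.0
t: 4.82
eef_pos: [0.4626, 0.0815, 0.1176]
tool_rot: [0.184, 0.983, 0.0, 0.002]
contact_force: [0.6, -0.3, 0.7]
gripper_width: 0.0212
grasp_force: 0.0
t: 5.32
eef_pos: [0.5004, 0.1343, 0.1177]
tool_rot: [0.432, 0.902, 0.001, 0.002]
contact_force: [0.0, -1.0, -0.3]
gripper_width: 0.0215
grasp_force: 0.6
t: 5.98
eef_pos: [0.5591, 0.1604, 0.1176]
tool_rot: [0.649, 0.761, 0.001, 0.001]
contact_force: [1.2, -0.3, 0.7]
gripper_width: 0.0208
grasp_force: 0.0
t: 6.32
eef_pos: [0.5584, 0.1605, 0.1157]
tool_rot: [0.648, 0.761, 0.0, 0.0]
contact_force: [-0.2, -0.3, -0.2]
gripper_width: 0.0425
grasp_force: 0.0
(np.float64(9.145569917896832), array([ 1.13386724e-03,  1.10067967e-04, -9.99999351e-01]))
```

```bash

python3 -m creep '[[[0,0,-0.13],[0,0,0]],[[0,0,-0.13],[0,0,0]],[[0,0,-0.13],[0,0,0]],[[0,0,-0.13],[0,0,0]],[[0,0,0],[0,0,0]]]' 0.5
python3 - <<'E'
from h import *
print(yawof(),to_tool([.527,-.031,.245]))
E
```

```text
t: 6.73
eef_pos: [0.5609, 0.161, 0.2526]
tool_rot: [0.648, 0.761, 0.004, 0.004]
contact_force: [0.5, 0.1, 1.1]
gripper_width: 0.0641
grasp_force: 0.0
(np.float64(9.148676263395856), array([ 0.01117998,  0.00153451, -0.99993632])) [-0.7365 -0.2564  0.0275]
```

```bash

python3 -m creep '[[[-0.1228,-0.0427,0],[0,0,0]],[[-0.1228,-0.0427,0],[0,0,0]],[[-0.1228,-0.0427,0],[0,0,0]],[[-0.1228,-0.0427,0],[0,0,0]],[[-0.1228,-0.0427,0],[0,0,0]],[[-0.1228,-0.0427,0],[0,0,0]],[[0,0,0],[0,0,0]],[[0,0,0],[0,0,0]]]'
python3 - <<'E'
from h import *
print(yawof(),to_tool([.527,-.031,.115]))
print(proj("wrist",[.527,-.031,.152]),proj("wrist",[.527,-.031,.091]),proj("wrist",[.454,.019,.125]))
cv2.imwrite("pics/w2.png",bot.snapshot("wrist")[:,:,::-1])
E
```

```text
t: 7.4
eef_pos: [0.5238, -0.0331, 0.2452]
tool_rot: [0.65, 0.76, 0.0, 0.0]
contact_force: [0.3, 1.0, -0.2]
gripper_width: 0.0639
grasp_force: 0.0
(np.float64(8.938685807084974), array([ 3.11296585e-04,  9.59037110e-05, -9.99999947e-01])) [0.0061 0.0139 0.5209]
[317.10049579 206.3617557 ] [316.11411213 188.46327309] [241.47613186 128.92122619]
```

View pics/w2.png

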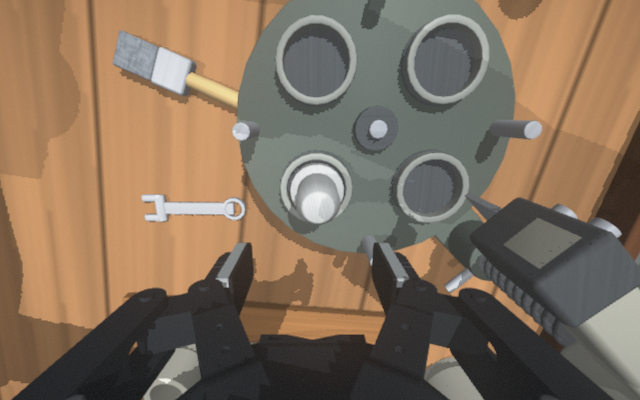

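Wrist view: the master's top is at (318,206) and its collar at (316,190), as predicted, and the peg at (241,130) confirms the detent. I'll grasp and lift.

```bash

python3 -m creep '[[[0.0061,0.0139,0.11],[0,0,0]],[[0,0,0.11],[0,0,0]],[[0,0,0.11],[0,0,0]],[[0,0,0.11],[0,0,0]],[[0,0,0.08],[0,0,0]],[[0,0,0],[0,0,0]],[[0,0,0],[0,0,0]]]'
python3 -m creep '[[[0,0,0],[0,0,0]],[[0,0,0],[0,0,0]],[[0,0,0],[0,0,0]],[[0,0,0],[0,0,0]],[[0,0,0],[0,0,0]]]' -0.4 50
python3 -m creep '[[[0,0,-0.04],[0,0,0]],[[0,0,-0.08],[0,0,0]],[[0,0,-0.08],[0,0,0]],[[0,0,-0.1],[0,0,0]],[[0,0,-0.1],[0,0,0]],[[0,0,-0.1],[0,0,0]],[[0,0,0],[0,0,0]],[[0,0,0],[0,0,0]]]'
python3 - <<'E'
from h import *
print(yawof(),to_tool([.378,.271,.24]))
E
```

```text
t: 8.03
eef_pos: [0.5263, -0.0281, 0.1145]
tool_rot: [0.648, 0.762, -0.001, -0.001]
contact_force: [0.9, 0.5, -0.3]
gripper_width: 0.064
grasp_force: 0.0
t: 8.45
eef_pos: [0.5284, -0.0294, 0.1174]
tool_rot: [0.648, 0.761, 0.001, 0.001]
contact_force: [-0.4, 1.9, 6.4]
gripper_width: 0.0385
grasp_force: 50.8
t: 9.12
eef_pos: [0.528, -0.0299, 0.2421]
tool_rot: [0.649, 0.761, 0.001, 0.002]
contact_force: [-0.0, 0.9, -2.4]
gripper_width: 0.0385
grasp_force: 51.0
(np.float64(9.12529902304518), array([ 3.70305926e-03, -9.74611167e-04, -9.99992669e-01])) [ 1.2833 -0.4016  0.0048]
```

```bash

python3 -m creep '[[[0.125,-0.0502,0],[0,0,0]],[[0.125,-0.0502,0],[0,0,0]],[[0.125,-0.0502,0],[0,0,0]],[[0.125,-0.0502,0],[0,0,0]],[[0.125,-0.0502,0],[0,0,0]],[[0.125,-0.0502,0],[0,0,0]],[[0.125,-0.0502,0],[0,0,0]],[[0.125,-0.0502,0],[0,0,0]]]' >/dev/null
python3 -m creep '[[[0,0,0],[0,0,0]],[[0,0,0],[0,0,0]],[[0,0,0],[0,0,0]]]'
python3 - <<'E'
from h import *
print(proj("wrist",[.378,.271,.03]),proj("wrist",bot.get_state()["eef_pos"]))
K,T=cam("wrist"); im=bot.snapshot("wrist")
np.savez("w3.npz",K=K,T=T); cv2.imwrite("pics/w3.png",im[:,:,::-1])
E
```

```text
t: 10.03
eef_pos: [0.3877, 0.2011, 0.2392]
tool_rot: [0.648, 0.761, -0.001, -0.0]
contact_force: [0.2, -0.6, -3.1]
gripper_width: 0.0386
grasp_force: 51.2
[314.36513877 118.23414327] [313.21816963 264.678695  ]
```

View pics/w3.png

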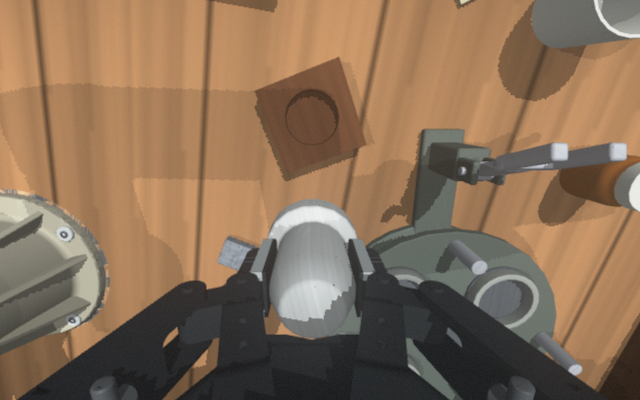

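Wrist view: the recess is centred at about (312.5,117.7), within about 2 px of the prediction. The master is held upright.

```bash
python3 - <<'E'
from h import *
d=np.load("w3.npz"); p=ray(d["K"],d["T"],(312.7,117.7),.03); print(p,to_tool([p[0],p[1],.068]),yawof())
E
```

```text
[0.37602265 0.27127577 0.03      ] [ 0.2868 -0.0025  0.6855] (np.float64(9.101484029855602), array([-1.15088752e-03, -8.61346936e-04, -9.99998967e-01]))
```

```bash

python3 -m creep '[[[0.0956,-0.0008,0],[0,0,0]],[[0.0956,-0.0008,0],[0,0,0]],[[0.0956,-0.0008,0],[0,0,0]],[[0,0,0.13],[0,0,0]],[[0,0,0.13],[0,0,0]],[[0,0,0.13],[0,0,0]],[[0,0,0.13],[0,0,0]],[[0,0,0.08],[0,0,0]]]' >/dev/null
python3 -m creep '[[[0,0,0.04],[0,0,0]],[[0,0,0],[0,0,0]],[[0,0,0],[0,0,0]]]'
python3 - <<'E'
from h import *
print(to_tool([.376,.2715,.058]),proj("wrist",[.376,.2715,.03]))
cv2.imwrite("pics/w4.png",bot.snapshot("wrist")[:,:,::-1])
E
```

```text
t: 11.0
eef_pos: [0.3766, 0.2708, 0.0796]
tool_rot: [0.649, 0.76, -0.001, -0.0]
contact_force: [0.3, 0.0, -2.5]
gripper_width: 0.0383
grasp_force: 51.1
[ 0.003  -0.0017  0.0864] [312.41445331 226.93783322]
```

View pics/w4.png

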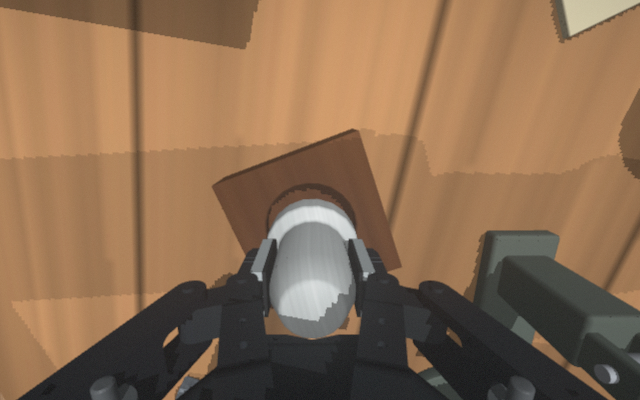

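The foot spans 269-355 px against the recess at 267-355, so it is centred. Lowering.

```bash

python3 -m creep '[[[0.003,-0.0017,0.02],[0,0,0]],[[0,0,0.02],[0,0,0]],[[0,0,0],[0,0,0]],[[0,0,0],[0,0,0]]]'
python3 -m creep '[[[0,0,0.015],[0,0,0]],[[0,0,0.015],[0,0,0]],[[0,0,0],[0,0,0]],[[0,0,0],[0,0,0]]]'
python3 -m creep '[[[0,0,0.008],[0,0,0]],[[0,0,0.008],[0,0,0]],[[0,0,0],[0,0,0]],[[0,0,0],[0,0,0]]]'
```

```text
t: 11.38
eef_pos: [0.3757, 0.2727, 0.0704]
tool_rot: [0.649, 0.761, 0.0, 0.0]
contact_force: [0.6, -0.6, -1.8]
gripper_width: 0.039
grasp_force: 51.2
t: 11.72
eef_pos: [0.3754, 0.2726, 0.0624]
tool_rot: [0.649, 0.761, -0.0, -0.0]
contact_force: [-0.5, -0.8, -2.1]
gripper_width: 0.0389
grasp_force: 51.2
t: 12.05
eef_pos: [0.3757, 0.2727, 0.0587]
tool_rot: [0.649, 0.761, -0.0, 0.0]
contact_force: [-0.5, 0.8, -3.3]
gripper_width: 0.0389
grasp_force: 51.2
```

```bash

python3 -m creep '[[[0,0,0.003],[0,0,0]],[[0,0,0],[0,0,0]],[[0,0,0],[0,0,0]]]'
python3 -m creep '[[[0,0,0],[0,0,0]],[[0,0,0],[0,0,0]],[[0,0,0],[0,0,0]],[[0,0,0],[0,0,0]]]' 0.5
python3 -m creep '[[[0,0,-0.08],[0,0,0]],[[0,0,-0.12],[0,0,0]],[[0,0,-0.16],[0,0,0]],[[0,0,-0.16],[0,0,0]],[[0,0,-0.16],[0,0,0]],[[0,0,-0.16],[0,0,0]],[[0,0,-0.16],[0,0,0]],[[0,0,0],[0,0,-0.0604]]]' 1
python3 -m creep '[[[0,0,0],[0,0,-0.0604]],[[0,0,0],[0,0,-0.0604]],[[0,0,0],[0,0,-0.0604]],[[0,0,0],[0,0,-0.0604]],[[0,0,0],[0,0,-0.0604]],[[0,0,0],[0,0,-0.0604]],[[0,0,0],[0,0,-0.0604]],[[0,0,0],[0,0,-0.0604]]]' >/dev/null
python3 -m creep '[[[0,0,0],[0,0,-0.0604]],[[0,0,0],[0,0,-0.0604]],[[0,0,0],[0,0,-0.0604]],[[0,0,0],[0,0,-0.0604]],[[0,0,0],[0,0,0]],[[0,0,0],[0,0,0]]]'
python3 - <<'E'
from h import *
print(yawof(),to_tool([.45,-.32,.34]))
cv2.imwrite("pics/s5.png",bot.snapshot("side")[:,:,::-1])
for n in("side",):print(proj(n,[.376,.2715,.093]),proj(n,[.376,.2715,.03]))
E
```

```text
t: 12.3
eef_pos: [0.3757, 0.2727, 0.0584]
tool_rot: [0.649, 0.761, 0.0, 0.0]
contact_force: [-2.0, -1.4, 4.0]
gripper_width: 0.0387
grasp_force: 51.7
t: 12.63
eef_pos: [0.376, 0.2728, 0.0581]
tool_rot: [0.649, 0.761, 0.0, 0.0]
contact_force: [-0.2, -0.1, 0.0]
gripper_width: 0.0641
grasp_force: 0.0
t: 13.3
eef_pos: [0.3785, 0.2741, 0.3161]
tool_rot: [0.601, 0.799, 0.006, 0.003]
contact_force: [1.3, 2.0, 0.3]
gripper_width: 0.0853
grasp_force: 0.0
t: 14.47
eef_pos: [0.3757, 0.2727, 0.3079]
tool_rot: [-0.078, 0.997, -0.0, -0.0]
contact_force: [1.6, -0.5, -0.0]
gripper_width: 0.0852
grasp_force: 0.0
(np.float64(98.91553798394646), array([-1.48075533e-05, -1.34842472e-04, -9.99999991e-01])) [ 0.074  -2.3882 -0.128 ]
[340.43303047 299.86495977] [340.18152007 317.413277  ]
```

View pics/s5.png

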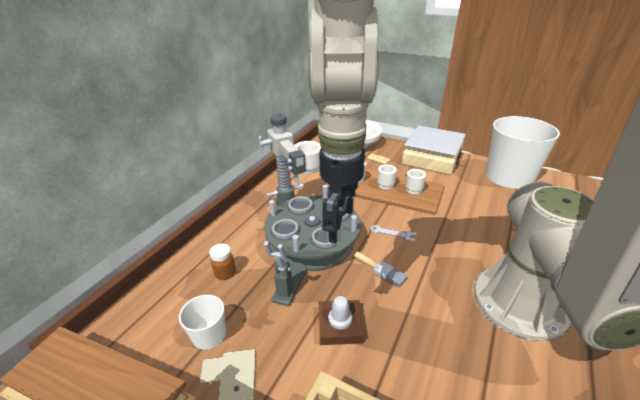

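The master stands upright in its block at (341,312). Going over the moulds.

```bash

python3 -m creep '[[[0.0046,-0.1493,-0.008],[0,0,0]],[[0.0046,-0.1493,-0.008],[0,0,0]],[[0.0046,-0.1493,-0.008],[0,0,0]],[[0.0046,-0.1493,-0.008],[0,0,0]],[[0.0046,-0.1493,-0.008],[0,0,0]],[[0.0046,-0.1493,-0.008],[0,0,0]],[[0.0046,-0.1493,-0.008],[0,0,0]],[[0.0046,-0.1493,-0.008],[0,0,0]]]' >/dev/null
python3 -m creep '[[[0.0046,-0.1493,-0.008],[0,0,0]],[[0.0046,-0.1493,-0.008],[0,0,0]],[[0.0046,-0.1493,-0.008],[0,0,0]],[[0.0046,-0.1493,-0.008],[0,0,0]],[[0.0046,-0.1493,-0.008],[0,0,0]],[[0.0046,-0.1493,-0.008],[0,0,0]],[[0.0046,-0.1493,-0.008],[0,0,0]],[[0.0046,-0.1493,-0.008],[0,0,0]]]' >/dev/null
python3 -m creep '[[[0,0,0],[0,0,0]],[[0,0,0],[0,0,0]],[[0,0,0],[0,0,0]]]'
python3 - <<'E'
from h import *
for p in([.59,-.323],[.477,-.321],[.377,-.337]):print(proj("wrist",[*p,.086]))
K,T=cam("wrist"); im=bot.snapshot("wrist")
np.savez("w6.npz",K=K,T=T); cv2.imwrite("pics/w6.png",im[:,:,::-1])
E
```

```text
t: 16.1
eef_pos: [0.4518, -0.3196, 0.3396]
tool_rot: [-0.078, 0.997, 0.001, -0.0]
contact_force: [-0.6, 1.2, -0.0]
gripper_width: 0.0856
grasp_force: 0.0
[295.3976281  261.94626674]
[308.14206164 190.1921066 ]
[307.67983025 114.16296493]
```

View pics/w6.png

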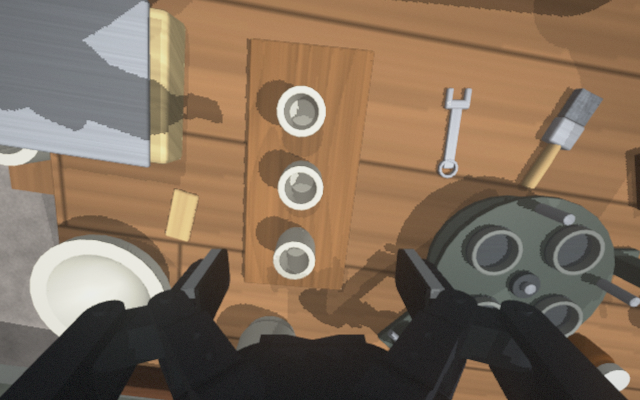

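Mould rims are at (301.5,111), (300,187) and (294,260), and none looks knocked so far.

```bash
python3 - <<'E'
from h import *
d=np.load("w6.npz")
for u in((301.5,111),(300,187.5),(294,260)): p=ray(d["K"],d["T"],u,.086); print(p[:2],to_tool([p[0],p[1],.2]))
E
```

```text
[ 0.37439274 -0.34545079] [ 0.3228 -0.0562  0.5601]
[ 0.47494644 -0.33275923] [-0.0824 -0.0695  0.56  ]
[ 0.58710215 -0.32552648] [-0.53   -0.1117  0.5599]
```

```bash

python3 -m creep '[[[-0.0412,-0.0348,0.08],[0,0,0]],[[-0.0412,-0.0347,0.12],[0,0,0]],[[0,0,0.12],[0,0,0]],[[0,0,0.12],[0,0,0]],[[0,0,0.12],[0,0,0]],[[0,0,0],[0,0,0]],[[0,0,0],[0,0,0]]]'
python3 - <<'E'
from h import *
print(yawof(),to_tool([.475,-.333,.061])); print(proj("wrist",[.475,-.333,.086]))
im=bot.snapshot("wrist"); g=im.min(2); m=(g>185).astype(np.uint8)
c=max(cv2.findContours(m[60:340,200:440],0,2)[0],key=cv2.contourArea); print(cv2.fitEllipse(c),cv2.boundingRect(c))
E
```

```text
t: 16.73
eef_pos: [0.4744, -0.3315, 0.1996]
tool_rot: [-0.08, 0.997, 0.001, -0.001]
contact_force: [0.1, 0.1, 1.4]
gripper_width: 0.0855
grasp_force: 0.0
(np.float64(99.18231950654467), array([-0.00243815,  0.00229464, -0.99999439])) [-0.0024 -0.0077  0.5542]
[310.36538028 202.69353684]
((99.43313598632812, 249.02557373046875), (50.892276763916016, 60.16283416748047), 90.45196533203125) (69, 223, 62, 52)
```

```bash

python3 -m creep '[[[-0.0024,-0.0077,0.1],[0,0,0]],[[0,0,0.12],[0,0,0]],[[0,0,0.12],[0,0,0]],[[0,0,0.12],[0,0,0]],[[0,0,0.094],[0,0,0]],[[0,0,0],[0,0,0]],[[0,0,0],[0,0,0]]]'
python3 -m creep '[[[0,0,0],[0,0,0]],[[0,0,0],[0,0,0]],[[0,0,0],[0,0,0]],[[0,0,0],[0,0,0]]]' 0.1 35
python3 -m creep '[[[0,0,-0.08],[0,0,0]],[[0,0,-0.12],[0,0,0]],[[0,0,-0.12],[0,0,0]],[[0,0,-0.12],[0,0,0]],[[0,0,-0.12],[0,0,0]],[[0,0,-0.1],[0,0,0]],[[0,0,0],[0,0,0]],[[0,0,0],[0,0,0]]]'
python3 - <<'E'
from h import *
print(yawof(),to_tool([.628,.107,.22]),to_tool([.509,.09,.22]),to_tool([.527,-.031,.22]))
p=bot.get_state()["eef_pos"]; print(proj("wrist",p+[0,0,.025]))
cv2.imwrite("pics/w7.png",bot.snapshot("wrist")[:,:,::-1])
E
```

```text
t: 17.37
eef_pos: [0.4768, -0.3359, 0.0632]
tool_rot: [-0.08, 0.997, -0.0, 0.0]
contact_force: [0.6, -0.2, 0.6]
gripper_width: 0.0855
grasp_force: 0.0
t: 17.7
eef_pos: [0.4778, -0.3364, 0.0652]
tool_rot: [-0.08, 0.997, -0.002, 0.002]
contact_force: [0.3, 2.7, 6.7]
gripper_width: 0.064
grasp_force: 37.2
t: 18.37
eef_pos: [0.4773, -0.3367, 0.2298]
tool_rot: [-0.079, 0.997, -0.002, 0.002]
contact_force: [-0.2, -0.7, -2.8]
gripper_width: 0.0639
grasp_force: 39.9
(np.float64(99.10759809254147), array([ 0.00462928, -0.004548  , -0.99997894])) [-0.8761  1.6571  0.0339] [-0.3954  1.6653  0.032 ] [-0.3899  1.176   0.0346]
[312.97068349 296.41919049]
```

View pics/w7.png

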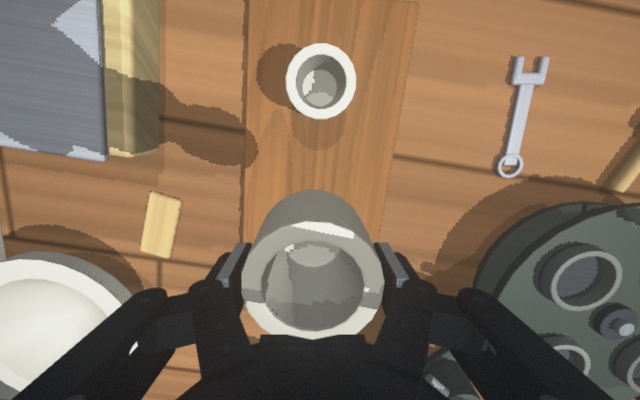

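The mould is held upright with its rim centred at about (313,283), slightly ahead of the TCP. I'll work out that offset, and the cup centres from the earlier wrist picture.

```bash
python3 - <<'E'
from h import *
s=bot.get_state();K,T=cam("wrist");p=ray(K,T,(313,283),s["eef_pos"][2]+.021); M=R.from_quat(s["tool_rot"])
print("offset in tool",M.inv().apply(p-s["eef_pos"]))
# w2 pose
T2=np.eye(4);T2[:3,:3]=R.from_quat(np.array([.65,.76,0,0])/np.hypot(.65,.76)).as_matrix();T2[:3,3]=[.5238,-.0331,.2452]
T2=T2@np.array(bot.camera_info("wrist")["T_tool_cam"])
P=np.array([ray(K,T2,u,.091)[:2] for u in((316.5,59.5),(448,59.5),(433,186.5),(316,189))]);c=P.mean(0);print(P,c)
d=P-c;print(np.hypot(*d.T),np.degrees(np.arctan2(d[:,1],d[:,0])))
E
```

```text
offset in tool [ 0.00383834 -0.00010299 -0.0210057 ]
[[ 0.50844367  0.08899915]
 [ 0.62647227  0.10752231]
 [ 0.64557255 -0.00948329]
 [ 0.52721829 -0.03066928]] [0.57692669 0.03909222]
[0.08473858 0.08448338 0.0840942  0.08565975] [ 143.91734488   54.09425552  -35.28417607 -125.47169009]
```

```bash
python3 - <<'E'
from h import *
a=to_tool([.46,.11,.24]);b=to_tool([.6307,.1086,.24]);print(a,b-a)
E
```

```text
[-0.2176  1.7713 -0.0527] [-0.6733 -0.1136  0.0013]
```

```bash

python3 -m creep '[[[-0.0181,0.1476,-0.0044],[0,0,0]],[[-0.0181,0.1476,-0.0044],[0,0,0]],[[-0.0181,0.1476,-0.0044],[0,0,0]],[[-0.0181,0.1476,-0.0044],[0,0,0]],[[-0.0181,0.1476,-0.0044],[0,0,0]],[[-0.0181,0.1476,-0.0044],[0,0,0]]]' >/dev/null
python3 -m creep '[[[-0.0181,0.1476,-0.0044],[0,0,0]],[[-0.0181,0.1476,-0.0044],[0,0,0]],[[-0.0181,0.1476,-0.0044],[0,0,0]],[[-0.0181,0.1476,-0.0044],[0,0,0]],[[-0.0181,0.1476,-0.0044],[0,0,0]],[[-0.0181,0.1476,-0.0044],[0,0,0]],[[0,0,0],[0,0,0]]]'
python3 -m creep '[[[-0.1122,-0.0189,0],[0,0,0]],[[-0.1122,-0.0189,0],[0,0,0]],[[-0.1122,-0.0189,0],[0,0,0]],[[-0.1122,-0.0189,0],[0,0,0]],[[-0.1122,-0.0189,0],[0,0,0]],[[-0.1122,-0.0189,0],[0,0,0]],[[0,0,0],[0,0,0]],[[0,0,0],[0,0,0]]]'
python3 -c "
from h import *
print(yawof(),to_tool([.6307,.1086,.138]))"
```

```text
t: 19.5
eef_pos: [0.4577, 0.1157, 0.2385]
tool_rot: [-0.083, 0.997, 0.001, -0.001]
contact_force: [-0.2, -0.2, -3.0]
gripper_width: 0.064
grasp_force: 40.4
t: 20.17
eef_pos: [0.6305, 0.1081, 0.2365]
tool_rot: [-0.079, 0.997, -0.0, -0.002]
contact_force: [-1.0, 0.1, -2.6]
gripper_width: 0.0637
grasp_force: 40.4
(np.float64(99.06502910056446), array([-4.58802755e-03, -4.40358537e-04, -9.99989378e-01])) [-0.0031  0.0016  0.394 ]
```

```bash

python3 -m creep '[[[-0.003,0.0016,0.1],[0,0,0]],[[0,0,0.12],[0,0,0]],[[0,0,0.12],[0,0,0]],[[0,0,0.01],[0,0,0]],[[0,0,0],[0,0,0]],[[0,0,0],[0,0,0]]]'
python3 -m creep '[[[0,0,0.016],[0,0,0]],[[0,0,0.016],[0,0,0]],[[0,0,0.012],[0,0,0]],[[0,0,0],[0,0,0]],[[0,0,0],[0,0,0]]]'
python3 -c "
from h import *
print(yawof(),to_tool([.6307,.1086,.1262]))"
```

```text
t: 20.67
eef_pos: [0.6306, 0.1093, 0.1534]
tool_rot: [-0.079, 0.997, -0.0, 0.0]
contact_force: [0.7, -0.1, -2.5]
gripper_width: 0.0638
grasp_force: 40.5
t: 21.08
eef_pos: [0.631, 0.1094, 0.1414]
tool_rot: [-0.079, 0.997, -0.0, 0.0]
contact_force: [0.4, 0.2, -2.7]
gripper_width: 0.0639
grasp_force: 40.5
(np.float64(99.11152477291219), array([ 1.62552713e-04, -8.97005668e-05, -9.99999983e-01])) [ 0.0016 -0.003   0.0608]
```

```bash

python3 -m creep '[[[0.0016,-0.003,0.012],[0,0,0]],[[0,0,0.012],[0,0,0]],[[0,0,0],[0,0,0]],[[0,0,0],[0,0,0]]]'
python3 -m creep '[[[0,0,0.012],[0,0,0]],[[0,0,0.012],[0,0,0]],[[0,0,0],[0,0,0]],[[0,0,0],[0,0,0]]]'
python3 -m creep '[[[0,0,0.008],[0,0,0]],[[0,0,0.004],[0,0,0]],[[0,0,0],[0,0,0]],[[0,0,0],[0,0,0]]]'
```

```text
t: 21.42
eef_pos: [0.6312, 0.1089, 0.1398]
tool_rot: [-0.08, 0.997, 0.0, 0.002]
contact_force: [-6.6, -1.5, 19.4]
gripper_width: 0.0638
grasp_force: 42.2
t: 21.75
eef_pos: [0.6317, 0.1082, 0.1388]
tool_rot: [-0.079, 0.997, -0.001, 0.004]
contact_force: [-16.8, -3.9, 42.3]
gripper_width: 0.0641
grasp_force: 43.6
t: 22.08
eef_pos: [0.6318, 0.1079, 0.1384]
tool_rot: [-0.079, 0.997, -0.001, 0.005]
contact_force: [-22.2, -6.0, 53.8]
gripper_width: 0.0638
grasp_force: 44.7
```

The foot is resting on the collar rim, and the reaction points to -x. I'll back off, shift that way and retry.

```bash

python3 -m creep '[[[0,0,-0.04],[0,0,0]],[[0,0,-0.028],[0,0,0]],[[0,0,0],[0,0,0]],[[0,0,0],[0,0,0]]]'
python3 - <<'E'
from h import *
s=bot.get_state();print(s["eef_pos"],s["torque"],yawof())
K,T=cam("wrist"); im=bot.snapshot("wrist"); cv2.imwrite("pics/w8.png",im[:,:,::-1])
for z in(.0208,):print(proj("wrist",s["eef_pos"]+[0,0,z]))
E
```

```text
t: 22.42
eef_pos: [0.6308, 0.1086, 0.1427]
tool_rot: [-0.079, 0.997, -0.0, -0.0]
contact_force: [1.5, -0.2, -2.6]
gripper_width: 0.0637
grasp_force: 39.6
[0.63079017 0.10861509 0.14267978] [-0.01581172 -0.00483105 -0.00527149] (np.float64(99.11097561902771), array([-1.40640369e-04, -8.09910466e-05, -9.99999987e-01]))
[313.09279701 292.33776829]
```

View pics/w8.png

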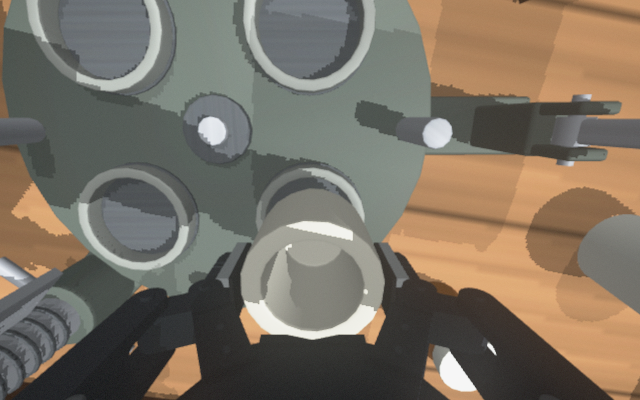

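The collar arc shows behind the mould: its outer edge peaks at about (310,161) and spans columns 257-364. The lock peg top is at (437,132) and another collar at (139,216).

```bash
python3 - <<'E'
from h import *
K,T=cam("wrist"); d=np.array([np.cos(np.radians(9.1)),np.sin(np.radians(9.1))])
a=ray(K,T,(310.5,162),.091)[:2]; print("cup54",a+.0375*d)
for u,z in(((437.5,132),.125),((139,216.5),.091)):print(ray(K,T,u,z))
im=cv2.imread("pics/w8.png"); print(im[150:200:2,310].tolist())
E
```

```text
cup54 [0.62259531 0.1059467 ]
[0.55557431 0.15979361 0.125     ]
[ 0.6399915  -0.00802648  0.091     ]
[[127, 135, 126], [126, 133, 124], [127, 135, 124], [126, 135, 125], [125, 133, 124], [79, 84, 78], [77, 77, 74], [86, 87, 84], [88, 90, 88], [158, 164, 158], [185, 192, 185], [113, 117, 113], [112, 117, 113], [106, 111, 106], [78, 78, 74], [78, 79, 74], [78, 77, 74], [78, 77, 74], [78, 77, 73], [101, 106, 105], [119, 128, 128], [118, 127, 128], [119, 126, 127], [121, 128, 128], [119, 127, 125]]
```

```bash

python3 -c "
from h import *
print(to_tool([.6285,.1068,.1427]))"
python3 -m creep '[[[0.0103,0.006,0],[0,0,0]],[[0,0,0],[0,0,0]],[[0,0,0.016],[0,0,0]],[[0,0,0.01],[0,0,0]],[[0,0,0],[0,0,0]],[[0,0,0],[0,0,0]]]'
```

```text
[ 0.0084 -0.006  -0.0034]
t: 22.97
eef_pos: [0.6281, 0.1098, 0.1389]
tool_rot: [-0.08, 0.997, 0.0, 0.001]
contact_force: [-4.9, -0.7, 11.9]
gripper_width: 0.064
grasp_force: 41.1
```

```bash

python3 -m creep '[[[0,0,-0.02],[0,0,0]],[[0.006,-0.012,0],[0,0,0]],[[0,0,0],[0,0,0]],[[0,0,0],[0,0,0]]]'
python3 -m creep '[[[0,0,0.012],[0,0,0]],[[0,0,0.012],[0,0,0]],[[0,0,0],[0,0,0]],[[0,0,0],[0,0,0]]]'
```

```text
t: 23.3
eef_pos: [0.6266, 0.1062, 0.1409]
tool_rot: [-0.079, 0.997, -0.0, -0.001]
contact_force: [-0.2, -0.3, -1.6]
gripper_width: 0.0643
grasp_force: 39.6
t: 23.63
eef_pos: [0.6265, 0.1065, 0.1349]
tool_rot: [-0.079, 0.997, -0.0, -0.001]
contact_force: [-0.2, 0.8, -2.0]
gripper_width: 0.064
grasp_force: 39.6
```

It has entered the collar. Seating it now.

```bash

python3 -m creep '[[[0,0,0.012],[0,0,0]],[[0,0,0.012],[0,0,0]],[[0,0,0],[0,0,0]],[[0,0,0],[0,0,0]]]'
python3 -m creep '[[[0,0,0.01],[0,0,0]],[[0,0,0],[0,0,0]],[[0,0,0],[0,0,0]]]'
```

```text
t: 23.97
eef_pos: [0.6266, 0.1065, 0.1294]
tool_rot: [-0.079, 0.997, -0.0, -0.0]
contact_force: [0.2, 0.9, -1.9]
gripper_width: 0.0641
grasp_force: 39.6
t: 24.22
eef_pos: [0.6268, 0.1065, 0.1271]
tool_rot: [-0.079, 0.997, -0.0, -0.0]
contact_force: [-0.9, 0.1, -1.6]
gripper_width: 0.064
grasp_force: 39.6
```

```bash

python3 -m creep '[[[0,0,0.006],[0,0,0]],[[0,0,0],[0,0,0]],[[0,0,0],[0,0,0]]]'
python3 -m creep '[[[0,0,0],[0,0,0]],[[0,0,0],[0,0,0]],[[0,0,0],[0,0,0]],[[0,0,0],[0,0,0]]]' 1
python3 -m creep '[[[0,0,-0.06],[0,0,0]],[[0,0,-0.1],[0,0,0]],[[0,0,-0.16],[0,0,0]],[[0,0,-0.16],[0,0,0]],[[0,0,0],[0,0,0]],[[0,0,0],[0,0,0]]]'
python3 - <<'E'
from h import *
print(yawof())
a=to_tool([.45,.09,.25]);b=to_tool([.47,-.33,.25]);print(a,b-a)
E
```

```text
t: 24.47
eef_pos: [0.6271, 0.1065, 0.1261]
tool_rot: [-0.079, 0.997, -0.0, 0.0]
contact_force: [0.6, 0.3, -0.3]
gripper_width: 0.0637
grasp_force: 39.7
t: 24.8
eef_pos: [0.627, 0.1065, 0.1259]
tool_rot: [-0.079, 0.997, -0.0, 0.0]
contact_force: [0.4, 0.1, 0.2]
gripper_width: 0.0853
grasp_force: 0.0
t: 25.3
eef_pos: [0.6288, 0.1066, 0.2493]
tool_rot: [-0.079, 0.997, -0.0, 0.004]
contact_force: [0.1, -0.0, -1.5]
gripper_width: 0.0858
grasp_force: 0.0
(np.float64(99.11373350616905), array([ 7.06337757e-03,  1.93971227e-04, -9.99975035e-01]))
[ 0.7165  0.0478 -0.0078] [ 1.8710e-01 -1.6715e+00  3.0000e-04]
```

```bash

cat >>h.py <<'E'
def rings(im,th=200,rmin=14):
    "hollow bright rings: (centre, size) of inner-hole ellipses"
    m=(im.min(2)>th).astype(np.uint8); C,H=cv2.findContours(m,cv2.RETR_CCOMP,cv2.CHAIN_APPROX_NONE); o=[]
    for c,h in zip(C,H[0] if H is not None else []):
        if h[3]<0 and len(c)>40:
            e=cv2.fitEllipse(cv2.convexHull(c))
            if min(e[1])>rmin*2 and max(e[1])<200: o.append((np.round(e[0],1).tolist(),np.round(e[1],1).tolist(),int(cv2.contourArea(c))))
    return o
E
python3 -m creep '[[[0.1194,0.008,0],[0,0,0]],[[0.1194,0.008,0],[0,0,0]],[[0.1194,0.008,0],[0,0,0]],[[0.1194,0.008,0],[0,0,0]],[[0.1194,0.008,0],[0,0,0]],[[0.1194,0.008,0],[0,0,0]]]'
python3 -m creep '[[[0.017,-0.152,0],[0,0,0]],[[0.017,-0.152,0],[0,0,0]],[[0.017,-0.152,0],[0,0,0]],[[0.017,-0.152,0],[0,0,0]],[[0.017,-0.152,0],[0,0,0]],[[0.017,-0.152,0],[0,0,0]]]' >/dev/null
python3 -m creep '[[[0.017,-0.152,0],[0,0,0]],[[0.017,-0.152,0],[0,0,0]],[[0.017,-0.152,0],[0,0,0]],[[0.017,-0.152,0],[0,0,0]],[[0.017,-0.152,0],[0,0,0]],[[0,0,0],[0,0,0]],[[0,0,0],[0,0,0]]]'
python3 - <<'E'
from h import *
a=cv2.imread("pics/w6.png")
for th in(170,190,205,215):print(th,rings(a,th))
im=bot.snapshot("wrist");K,T=cam("wrist")
cv2.imwrite("pics/w9.png",im[:,:,::-1])
for th in(190,205,215):
  for e in rings(im,th):print(th,e,ray(K,T,e[0],.086)[:2])
E
```

```text
t: 25.8
eef_pos: [0.4457, 0.0898, 0.2439]
tool_rot: [-0.079, 0.997, 0.0, -0.001]
contact_force: [-0.5, -1.0, 1.0]
gripper_width: 0.0854
grasp_force: 0.0
t: 26.88
eef_pos: [0.4672, -0.3317, 0.2434]
tool_rot: [-0.078, 0.997, 0.001, -0.001]
contact_force: [0.3, 0.4, 0.3]
gripper_width: 0.0855
grasp_force: 0.0
170 [([293.8, 259.8], [36.9, 41.4], 1157), ([93.4, 291.7], [104.2, 132.3], 7611), ([300.2, 187.5], [43.6, 44.9], 1489), ([300.9, 110.8], [48.3, 50.8], 1878)]
190 [([293.9, 259.8], [36.3, 40.8], 1126), ([93.0, 290.9], [102.3, 131.7], 7231), ([300.2, 187.5], [43.0, 44.5], 1452), ([300.9, 110.8], [48.1, 50.2], 1836)]
205 [([294.5, 258.7], [33.3, 40.4], 267), ([94.6, 293.1], [104.4, 132.8], 6003), ([300.2, 187.5], [42.8, 43.8], 1421), ([300.9, 110.7], [47.5, 49.8], 1803)]
215 [([293.9, 259.5], [34.6, 40.0], 207), ([95.1, 293.7], [104.3, 133.6], 4683), ([300.2, 187.5], [42.1, 43.6], 1393), ([301.0, 110.8], [47.1, 49.5], 1774)]
190 ([300.8, 289.7], [45.9, 52.4], 1830) [ 0.58703578 -0.32431337]
190 ([48.4, 330.3], [127.4, 175.8], 7496) [ 0.69005393 -0.61875148]
190 ([500.1, 138.7], [32.7, 89.4], 983) [ 0.38605209 -0.15358865]
190 ([311.7, 94.0], [65.5, 69.5], 3487) [ 0.37421479 -0.34508944]
205 ([42.7, 339.0], [92.4, 117.4], 4392) [ 0.70431974 -0.62693949]
205 ([301.5, 289.1], [44.5, 50.3], 380) [ 0.58611895 -0.32362615]
205 ([48.8, 287.5], [42.2, 117.9], 1859) [ 0.62882464 -0.61221828]
205 ([311.8, 93.9], [64.9, 69.3], 3448) [ 0.37411188 -0.34500952]
215 ([44.2, 327.0], [48.3, 88.8], 2509) [ 0.68588898 -0.62325489]
215 ([48.6, 286.6], [39.7, 118.0], 1775) [ 0.62763774 -0.6123242 ]
215 ([311.7, 94.0], [64.4, 69.0], 3408) [ 0.37421479 -0.34508944]
```

```bash
python3 -c "
from h import *
print(to_tool([.3742,-.345,.2]))"
```

```text
[ 0.3765 -0.0007  0.1759]
```

```bash

python3 -m creep '[[[0.0941,0,0.044],[0,0,0]],[[0.0941,0,0.044],[0,0,0]],[[0.0941,0,0.044],[0,0,0]],[[0.0941,0,0.044],[0,0,0]],[[0,0,0],[0,0,0]],[[0,0,0],[0,0,0]],[[0,0,0],[0,0,0]],[[0,0,0],[0,0,0]]]'
python3 - <<'E'
from h import *
im=bot.snapshot("wrist");K,T=cam("wrist")
for e in rings(im,185):
  if 200<e[0][0]<430: p=ray(K,T,e[0],.086);print(e,p,to_tool([p[0],p[1],.061]))
E
```

```text
t: 27.6
eef_pos: [0.3764, -0.3447, 0.2024]
tool_rot: [-0.08, 0.997, -0.001, 0.001]
contact_force: [0.5, -0.7, 0.3]
gripper_width: 0.0854
grasp_force: 0.0
([311.0, 198.0], [65.9, 68.8], 1445) [ 0.37380136 -0.34675017  0.086     ] [ 0.0122 -0.0051  0.5655]
```

```bash

python3 -m creep '[[[0.0122,-0.0051,0.1],[0,0,0]],[[0,0,0.12],[0,0,0]],[[0,0,0.12],[0,0,0]],[[0,0,0.12],[0,0,0]],[[0,0,0.09],[0,0,0]],[[0,0,0],[0,0,0]],[[0,0,0],[0,0,0]],[[0,0,0],[0,0,0]]]'
python3 -c "
from h import *
print(to_tool([.3738,-.3467,.063]))"
```

```text
t: 28.32
eef_pos: [0.3736, -0.3475, 0.0656]
tool_rot: [-0.08, 0.997, -0.001, 0.001]
contact_force: [0.2, 0.2, 0.5]
gripper_width: 0.0853
grasp_force: 0.0
[-0.0014  0.0031  0.0104]
```

```bash

python3 -m creep '[[[0,0,0],[0,0,0]],[[0,0,0],[0,0,0]],[[0,0,0],[0,0,0]],[[0,0,0],[0,0,0]]]' 0.1 35
python3 -m creep '[[[0,0,-0.08],[0,0,0]],[[0,0,-0.12],[0,0,0]],[[0,0,-0.12],[0,0,0]],[[0,0,-0.12],[0,0,0]],[[0,0,-0.12],[0,0,0]],[[0,0,-0.1],[0,0,0]],[[0,0,0],[0,0,0]],[[0,0,0],[0,0,0]]]'
python3 - <<'E'
from h import *
print(yawof(),to_tool([.507,.0885,.235]))
im=bot.snapshot("wrist");K,T=cam("wrist");s=bot.get_state()
m=R.from_quat(s["tool_rot"]); print(rings(im,120,30))
E
```

```text
t: 28.65
eef_pos: [0.3735, -0.3478, 0.0665]
tool_rot: [-0.079, 0.997, -0.001, 0.001]
contact_force: [-0.7, 2.2, 5.9]
gripper_width: 0.0632
grasp_force: 37.6
t: 29.32
eef_pos: [0.3732, -0.3477, 0.2315]
tool_rot: [-0.079, 0.997, -0.002, 0.001]
contact_force: [-0.6, -0.9, -2.3]
gripper_width: 0.0632
grasp_force: 40.0
(np.float64(99.10961842784887), array([ 0.00302961, -0.00396494, -0.99998755])) [-0.8048  1.6381 -0.0191]
[([312.2, 285.7], [119.2, 141.7], 7429)]
```

```bash

python3 -m creep '[[[-0.0671,0.1365,0],[0,0,0]],[[-0.0671,0.1365,0],[0,0,0]],[[-0.0671,0.1365,0],[0,0,0]],[[-0.0671,0.1365,0],[0,0,0]],[[-0.0671,0.1365,0],[0,0,0]],[[-0.0671,0.1365,0],[0,0,0]]]' >/dev/null
python3 -m creep '[[[-0.0671,0.1365,0],[0,0,0]],[[-0.0671,0.1365,0],[0,0,0]],[[-0.0671,0.1365,0],[0,0,0]],[[-0.0671,0.1365,0],[0,0,0]],[[-0.0671,0.1365,0],[0,0,0]],[[-0.0671,0.1365,0],[0,0,0]],[[0,0,0],[0,0,0]],[[0,0,0],[0,0,0]]]'
python3 -c "
from h import *
print(to_tool([.507,.0885,.153]))"
```

```text
t: 30.53
eef_pos: [0.5054, 0.0914, 0.2272]
tool_rot: [-0.082, 0.997, 0.0, -0.002]
contact_force: [0.3, 0.3, -1.8]
gripper_width: 0.063
grasp_force: 40.3
[-0.0054 -0.0125  0.2969]
```

```bash

python3 -m creep '[[[-0.0054,-0.0125,0.08],[0,0,0]],[[0,0,0.12],[0,0,0]],[[0,0,0.096],[0,0,0]],[[0,0,0],[0,0,0]],[[0,0,0],[0,0,0]],[[0,0,0],[0,0,0]]]'
python3 -c "
from h import *
print(to_tool([.507,.0885,.138]))
s=bot.get_state();p=s['eef_pos'];print(proj('wrist',[.507-.09*.987,.0885-.09*.158,.091]))
im=bot.snapshot('wrist')[:,:,::-1];cv2.imwrite('pics/w10.png',im)
print(im[100:200:2,312,1].tolist())"
```

```text
t: 31.03
eef_pos: [0.5084, 0.0857, 0.156]
tool_rot: [-0.079, 0.997, -0.0, 0.0]
contact_force: [0.5, -0.8, -1.4]
gripper_width: 0.063
grasp_force: 40.3
[0.0036 0.012  0.0719]
[317.2262002   87.64294327]
[168, 169, 170, 170, 169, 166, 150, 130, 114, 111, 128, 111, 130, 135, 135, 134, 135, 135, 133, 136, 134, 134, 134, 134, 135, 135, 135, 134, 134, 132, 134, 133, 104, 78, 91, 99, 123, 122, 115, 111, 112, 79, 77, 78, 79, 79, 77, 128, 127, 126]
```

```bash
python3 - <<'E'
from h import *
K,T=cam("wrist"); d=np.array([np.cos(np.radians(9.1)),np.sin(np.radians(9.1))])
print(ray(K,T,(312,181),.091)[:2]+.0305*d,ray(K,T,(312,170.5),.091)[:2]+.0375*d)
im=cv2.imread("pics/w10.png"); 
for r in(185,195): print(r,im[r,240:390:2,1].tolist())
E
```

```text
[0.50982354 0.08557952] [0.50938307 0.08551799]
185 [98, 98, 101, 101, 100, 101, 102, 99, 99, 102, 102, 101, 102, 101, 100, 100, 90, 77, 83, 113, 115, 117, 115, 116, 115, 109, 92, 75, 76, 75, 74, 78, 79, 80, 77, 78, 76, 77, 108, 114, 113, 116, 116, 117, 116, 116, 118, 105, 130, 171, 179, 190, 194, 199, 198, 165, 111, 119, 138, 139, 139, 138, 139, 140, 139, 140, 140, 141, 139, 141, 141, 139, 134, 110, 121]
195 [101, 100, 99, 97, 97, 100, 103, 101, 99, 100, 101, 102, 99, 102, 90, 110, 115, 114, 115, 113, 98, 76, 74, 74, 73, 75, 74, 74, 78, 101, 114, 125, 124, 126, 127, 126, 127, 127, 128, 127, 127, 124, 121, 120, 115, 116, 114, 114, 116, 115, 106, 80, 77, 78, 131, 180, 189, 201, 206, 166, 126, 139, 140, 139, 140, 139, 140, 140, 141, 141, 142, 141, 142, 141, 140]
```

```bash

python3 -m creep '[[[-0.004,0.001,0.03],[0,0,0]],[[0,0,0.02],[0,0,0]],[[0,0,0.016],[0,0,0]],[[0,0,0],[0,0,0]],[[0,0,0],[0,0,0]]]'
python3 -m creep '[[[0,0,0.012],[0,0,0]],[[0,0,0.012],[0,0,0]],[[0,0,0],[0,0,0]],[[0,0,0],[0,0,0]]]'
```

```text
t: 31.5
eef_pos: [0.5098, 0.0868, 0.1411]
tool_rot: [-0.079, 0.997, -0.0, 0.002]
contact_force: [-4.9, -1.8, 13.1]
gripper_width: 0.063
grasp_force: 41.6
t: 31.83
eef_pos: [0.5094, 0.0866, 0.1393]
tool_rot: [-0.079, 0.997, -0.001, 0.003]
contact_force: [-18.3, -3.2, 43.1]
gripper_width: 0.0629
grasp_force: 41.6
```

Again on the rim with a -x reaction, so I'll make the same correction: 3 mm towards -x.

```bash

python3 -m creep '[[[0,0,-0.03],[0,0,0]],[[0,0,-0.012],[0,0,0]],[[0.012,0,0],[0,0,0]],[[0,0,0],[0,0,0]],[[0,0,0],[0,0,0]]]'
python3 -m creep '[[[0,0,0.012],[0,0,0]],[[0,0,0.012],[0,0,0]],[[0,0,0],[0,0,0]],[[0,0,0],[0,0,0]]]'
```

```text
t: 32.25
eef_pos: [0.5055, 0.0865, 0.1421]
tool_rot: [-0.079, 0.997, 0.0, -0.001]
contact_force: [-0.5, 0.1, -3.5]
gripper_width: 0.0629
grasp_force: 39.0
t: 32.58
eef_pos: [0.5058, 0.0865, 0.1364]
tool_rot: [-0.079, 0.997, 0.0, -0.001]
contact_force: [0.6, -0.3, -2.4]
gripper_width: 0.0631
grasp_force: 39.0
```

```bash

python3 -m creep '[[[0,0,0.012],[0,0,0]],[[0,0,0.012],[0,0,0]],[[0,0,0.008],[0,0,0]],[[0,0,0],[0,0,0]],[[0,0,0],[0,0,0]]]'
python3 -m creep '[[[0,0,0.008],[0,0,0]],[[0,0,0],[0,0,0]],[[0,0,0],[0,0,0]]]'
python3 -m creep '[[[0,0,0],[0,0,0]],[[0,0,0],[0,0,0]],[[0,0,0],[0,0,0]],[[0,0,0],[0,0,0]]]' 1
python3 -m creep '[[[0,0,-0.06],[0,0,0]],[[0,0,-0.1],[0,0,0]],[[0,0,-0.16],[0,0,0]],[[0,0,-0.16],[0,0,0]],[[0,0,0],[0,0,0]],[[0,0,0],[0,0,0]]]'
python3 - <<'E'
from h import *
print(yawof(),to_tool([.48,-.2,.25]))
im=bot.snapshot("wrist");K,T=cam("wrist")
for e in rings(im,170):
  p=ray(K,T,e[0],.147);print(e,p)
E
```

```text
t: 33.0
eef_pos: [0.506, 0.0865, 0.129]
tool_rot: [-0.079, 0.997, -0.0, -0.0]
contact_force: [0.7, -0.7, -2.5]
gripper_width: 0.0631
grasp_force: 39.0
t: 33.25
eef_pos: [0.5062, 0.0864, 0.1273]
tool_rot: [-0.079, 0.997, -0.0, 0.0]
contact_force: [-0.1, -0.4, -1.1]
gripper_width: 0.063
grasp_force: 39.1
t: 33.58
eef_pos: [0.5064, 0.0865, 0.1275]
tool_rot: [-0.079, 0.997, -0.0, 0.0]
contact_force: [0.4, -0.3, 0.6]
gripper_width: 0.0855
grasp_force: 0.0
t: 34.08
eef_pos: [0.508, 0.0865, 0.2503]
tool_rot: [-0.079, 0.997, -0.0, 0.003]
contact_force: [0.0, 0.6, -0.0]
gripper_width: 0.0855
grasp_force: 0.0
(np.float64(99.11221452190712), array([ 6.41712369e-03, -2.84843632e-06, -9.99979410e-01])) [ 2.9230e-01 -1.1138e+00  5.0000e-04]
([569.3, 326.7], [57.7, 77.2], 195) [0.5895191  0.35404606 0.147     ]
([314.5, 316.9], [47.8, 64.7], 888) [0.61748688 0.10615557 0.147     ]
([212.8, 287.3], [51.0, 58.1], 165) [0.60001707 0.00728898 0.147     ]
([324.3, 282.2], [35.2, 43.6], 36) [0.57829795 0.10898709 0.147     ]
([583.2, 229.2], [73.4, 89.5], 2485) [0.49052483 0.3234515  0.147     ]
([198.5, 187.1], [64.3, 72.2], 708) [ 0.50551647 -0.01014874  0.147     ]
([313.4, 197.2], [73.6, 85.0], 1851) [0.49903323 0.0859591  0.147     ]
([487.9, 98.1], [30.4, 38.6], 136) [0.40020843 0.20515255 0.147     ]
([315.6, 27.9], [43.7, 48.1], 1275) [0.37431285 0.06742315 0.147     ]
([170.3, 46.3], [38.3, 100.1], 1186) [ 0.4027188  -0.03511445  0.147     ]
```

```bash

python3 -m creep '[[[0.0365,-0.1392,0],[0,0,0]],[[0.0365,-0.1392,0],[0,0,0]],[[0.0365,-0.1392,0],[0,0,0]],[[0.0365,-0.1392,0],[0,0,0]],[[0.0365,-0.1392,0],[0,0,0]],[[0.0365,-0.1392,0],[0,0,0]],[[0.0365,-0.1392,0],[0,0,0]],[[0.0365,-0.1392,0],[0,0,0]]]' >/dev/null
python3 -m creep '[[[-0.0915,-0.0842,0.012],[0,0,0]],[[-0.0915,-0.0842,0.012],[0,0,0]],[[-0.0915,-0.0842,0.012],[0,0,0]],[[-0.0915,-0.0842,0.012],[0,0,0]],[[0,0,0],[0,0,0]],[[0,0,0],[0,0,0]],[[0,0,0],[0,0,0]]]'
python3 - <<'E'
from h import *
im=bot.snapshot("wrist");K,T=cam("wrist")
for e in rings(im,185):
  if 150<e[0][0]<450: p=ray(K,T,e[0],.086);print(e,p,to_tool([p[0],p[1],.2]))
E
```

```text
t: 35.38
eef_pos: [0.5808, -0.2679, 0.2334]
tool_rot: [-0.079, 0.997, 0.001, -0.002]
contact_force: [0.2, -0.1, 1.6]
gripper_width: 0.0854
grasp_force: 0.0
([253.8, 191.1], [57.0, 63.8], 2721) [ 0.58859162 -0.32611076  0.086     ] [ 0.0057 -0.2358  0.1371]
```

```bash

python3 -m creep '[[[0,-0.1179,0.068],[0,0,0]],[[0,-0.1179,0.068],[0,0,0]],[[0,0,0],[0,0,0]],[[0,0,0],[0,0,0]],[[0,0,0],[0,0,0]],[[0,0,0],[0,0,0]]]'
python3 - <<'E'
from h import *
im=bot.snapshot("wrist");K,T=cam("wrist")
for e in rings(im,185):
  if 150<e[0][0]<450: p=ray(K,T,e[0],.086);print(e,p,to_tool([p[0],p[1],.063]))
E
```

```text
t: 35.93
eef_pos: [0.591, -0.3258, 0.2027]
tool_rot: [-0.08, 0.997, -0.0, 0.001]
contact_force: [-0.1, 0.3, -0.2]
gripper_width: 0.0853
grasp_force: 0.0
([312.9, 196.9], [66.5, 69.1], 1562) [ 0.5875038  -0.32614784  0.086     ] [0.0158 0.0017 0.5593]
```

```bash

python3 -m creep '[[[0.0158,0.0017,0.1],[0,0,0]],[[0,0,0.12],[0,0,0]],[[0,0,0.12],[0,0,0]],[[0,0,0.12],[0,0,0]],[[0,0,0.09],[0,0,0]],[[0,0,0],[0,0,0]],[[0,0,0],[0,0,0]],[[0,0,0],[0,0,0]]]'
python3 -c "
from h import *
print(to_tool([.5875,-.326,.063]))"
python3 -m creep '[[[0,0,0],[0,0,0]],[[0,0,0],[0,0,0]],[[0,0,0],[0,0,0]],[[0,0,0],[0,0,0]]]' 0.1 35
python3 -m creep '[[[0,0,-0.08],[0,0,0]],[[0,0,-0.12],[0,0,0]],[[0,0,-0.12],[0,0,0]],[[0,0,-0.12],[0,0,0]],[[0,0,-0.12],[0,0,0]],[[0,0,-0.1],[0,0,0]],[[0,0,0],[0,0,0]],[[0,0,0],[0,0,0]]]'
python3 - <<'E'
from h import *
a=to_tool([.49,-.15,.235]);b=to_tool([.5248,-.0322,.235]);print(yawof(),a,b-a)
im=bot.snapshot("wrist"); print(rings(im,120,30))
E
```

```text
t: 36.65
eef_pos: [0.5884, -0.3273, 0.066]
tool_rot: [-0.08, 0.997, -0.001, 0.001]
contact_force: [0.6, -0.3, 0.2]
gripper_width: 0.0857
grasp_force: 0.0
[0.0026 0.0055 0.0121]
t: 36.98
eef_pos: [0.5887, -0.3276, 0.0666]
tool_rot: [-0.08, 0.997, -0.001, 0.002]
contact_force: [0.1, 0.8, 6.1]
gripper_width: 0.062
grasp_force: 39.6
t: 37.65
eef_pos: [0.5881, -0.3278, 0.2311]
tool_rot: [-0.079, 0.997, -0.002, 0.002]
contact_force: [0.8, 0.4, -3.1]
gripper_width: 0.0623
grasp_force: 39.6
(np.float64(99.1068058478385), array([ 0.0038011 , -0.0029316 , -0.99998848])) [ 0.275   0.7642 -0.0191] [-0.2121  0.4432 -0.0009]
[([308.2, 287.7], [129.3, 149.7], 13254), ([625.4, 178.9], [63.8, 87.8], 625)]
```

```bash

python3 -m creep '[[[0.0458,0.1274,0],[0,0,0]],[[0.0458,0.1274,0],[0,0,0]],[[0.0458,0.1274,0],[0,0,0]],[[0.0458,0.1274,0],[0,0,0]],[[0.0458,0.1274,0],[0,0,0]],[[0.0458,0.1274,0],[0,0,0]]]' >/dev/null
python3 -m creep '[[[-0.053,0.1108,0],[0,0,0]],[[-0.053,0.1108,0],[0,0,0]],[[-0.053,0.1108,0],[0,0,0]],[[-0.053,0.1108,0],[0,0,0]],[[0,0,0],[0,0,0]],[[0,0,0],[0,0,0]],[[0,0,0],[0,0,0]]]'
python3 -c "
from h import *
print(to_tool([.5258,-.0322,.153]))"
```

```text
t: 38.78
eef_pos: [0.5229, -0.0313, 0.2271]
tool_rot: [-0.08, 0.997, 0.0, -0.001]
contact_force: [0.4, -0.1, -2.6]
gripper_width: 0.0617
grasp_force: 39.9
[-0.0116 -0.0057  0.2965]
```

```bash

python3 -m creep '[[[-0.01,-0.0055,0.08],[0,0,0]],[[0,0,0.12],[0,0,0]],[[0,0,0.096],[0,0,0]],[[0,0,0],[0,0,0]],[[0,0,0],[0,0,0]],[[0,0,0],[0,0,0]]]'
python3 -c "
from h import *
print(to_tool([.5256,-.0322,.144]))"
```

```text
t: 39.28
eef_pos: [0.5269, -0.0333, 0.1556]
tool_rot: [-0.079, 0.997, -0.0, 0.0]
contact_force: [-1.1, -0.6, -1.3]
gripper_width: 0.0623
grasp_force: 40.0
[0.0045 0.0053 0.0464]
```

```bash

python3 -m creep '[[[0.0045,0.005,0.03],[0,0,0]],[[0,0,0.02],[0,0,0]],[[0,0,0.01],[0,0,0]],[[0,0,0],[0,0,0]],[[0,0,0],[0,0,0]]]'
python3 -m creep '[[[0,0,0.012],[0,0,0]],[[0,0,0.006],[0,0,0]],[[0,0,0],[0,0,0]],[[0,0,0],[0,0,0]]]'
```

```text
t: 39.7
eef_pos: [0.5253, -0.0313, 0.1398]
tool_rot: [-0.079, 0.997, -0.0, -0.0]
contact_force: [-0.6, 0.2, -1.7]
gripper_width: 0.0618
grasp_force: 40.0
t: 40.03
eef_pos: [0.5252, -0.0313, 0.1351]
tool_rot: [-0.079, 0.997, -0.0, -0.0]
contact_force: [-0.3, 0.2, -1.3]
gripper_width: 0.062
grasp_force: 40.0
```

```bash

python3 -m creep '[[[0,0,0.012],[0,0,0]],[[0,0,0.012],[0,0,0]],[[0,0,0.006],[0,0,0]],[[0,0,0],[0,0,0]],[[0,0,0],[0,0,0]]]'
python3 -m creep '[[[0,0,0.006],[0,0,0]],[[0,0,0],[0,0,0]],[[0,0,0],[0,0,0]]]'
python3 -m creep '[[[0,0,0],[0,0,0]],[[0,0,0],[0,0,0]],[[0,0,0],[0,0,0]],[[0,0,0],[0,0,0]]]' 1
python3 -m creep '[[[0,0,-0.06],[0,0,0]],[[0,0,-0.1],[0,0,0]],[[0,0,-0.16],[0,0,0]],[[0,0,-0.16],[0,0,0]],[[0,0,0],[0,0,0]],[[0,0,0],[0,0,0]],[[0,0,0],[0,0,0]],[[0,0,0],[0,0,0]]]'
python3 - <<'E'
from h import *
print(yawof(),to_tool([.453,.018,.24]))
im=bot.snapshot("wrist");K,T=cam("wrist");s=bot.get_state(); cv2.imwrite("pics/w11.png",im[:,:,::-1])
E
```

```text
t: 40.45
eef_pos: [0.5253, -0.0313, 0.1277]
tool_rot: [-0.079, 0.997, -0.0, -0.0]
contact_force: [-0.4, -0.6, -0.8]
gripper_width: 0.0623
grasp_force: 40.1
t: 40.7
eef_pos: [0.5253, -0.0313, 0.1276]
tool_rot: [-0.08, 0.997, -0.0, 0.0]
contact_force: [-3.8, 1.4, 9.7]
gripper_width: 0.0617
grasp_force: 41.0
t: 41.03
eef_pos: [0.5254, -0.0314, 0.1261]
tool_rot: [-0.079, 0.997, -0.0, 0.0]
contact_force: [-0.0, -0.7, -0.2]
gripper_width: 0.0854
grasp_force: 0.0
t: 41.7
eef_pos: [0.5245, -0.0312, 0.2448]
tool_rot: [-0.079, 0.997, 0.0, -0.001]
contact_force: [-0.0, 0.0, -1.2]
gripper_width: 0.0855
grasp_force: 0.0
(np.float64(99.10786299020391), array([-2.41249716e-03,  4.38549800e-04, -9.99996994e-01])) [0.2513 0.2395 0.02  ]
```

View pics/w11.png

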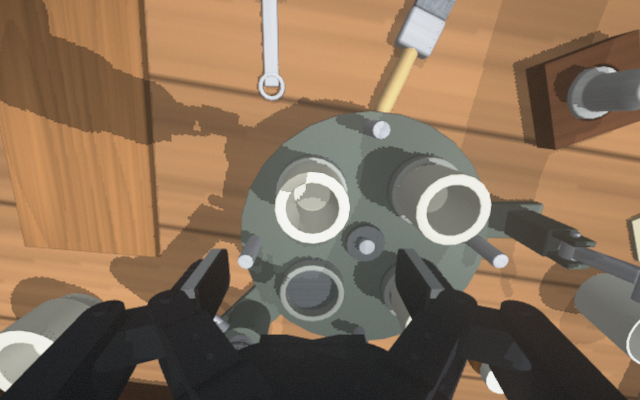

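Two moulds sit upright at (312,207) and (452,210), the third is behind the right finger, and the ware board is empty. The near peg is at (381,129).

```bash

python3 - <<'E'
from h import *
K,T=cam("wrist");print(ray(K,T,(381,129),.125))
E
python3 -m creep '[[[0.0628,0.06,0],[0,0,0]],[[0.0628,0.06,0],[0,0,0]],[[0.0628,0.06,0],[0,0,0]],[[0.0628,0.06,0],[0,0,0]],[[0,0,0],[0,0,0]],[[0,0,0],[0,0,0]],[[0,0,0],[0,0,0]]]' -0.3 20
python3 -c "
from h import *
print(to_tool([.453,.0175,.116]))"
```

```text
[0.45246949 0.0165816  0.125     ]
t: 42.33
eef_pos: [0.454, 0.0179, 0.2456]
tool_rot: [-0.08, 0.997, -0.0, -0.0]
contact_force: [-0.7, 0.5, 0.6]
gripper_width: 0.0301
grasp_force: 0.0
[ 0.0038 -0.0007  0.5185]
```

```bash

python3 -m creep '[[[0.003,0,0.1],[0,0,0]],[[0,0,0.14],[0,0,0]],[[0,0,0.14],[0,0,0]],[[0,0,0.138],[0,0,0]],[[0,0,0],[0,0,0]],[[0,0,0],[0,0,0]]]'
python3 -m creep '[[[0,0,0],[0,0,0]],[[0,0,0],[0,0,0]],[[0,0,0],[0,0,0]]]' -0.5 20
python3 -m creep '[[[-0.0005,0.0218,0],[0,0,0.0218]],[[-0.0005,0.0218,0],[0,0,0.0218]],[[-0.0019,0.0436,0],[0,0,0.0436]],[[-0.0019,0.0436,0],[0,0,0.0436]],[[-0.0019,0.0436,0],[0,0,0.0436]],[[-0.0019,0.0436,0],[0,0,0.0436]]]'
python3 -m creep '[[[-0.0019,0.0436,0],[0,0,0.0436]],[[-0.0019,0.0436,0],[0,0,0.0436]],[[-0.0019,0.0436,0],[0,0,0.0436]],[[-0.0019,0.0436,0],[0,0,0.0436]],[[-0.0019,0.0436,0],[0,0,0.0436]],[[-0.0019,0.0436,0],[0,0,0.0436]]]'
python3 -m creep '[[[-0.0019,0.0436,0],[0,0,0.0436]],[[-0.0019,0.0436,0],[0,0,0.0436]],[[-0.0019,0.0436,0],[0,0,0.0436]],[[-0.0019,0.0436,0],[0,0,0.0436]],[[-0.0019,0.0436,0],[0,0,0.0436]],[[-0.0019,0.0436,0],[0,0,0.0436]]]'
python3 -m creep '[[[-0.0005,0.0218,0],[0,0,0.0218]],[[-0.0005,0.0218,0],[0,0,0.0218]],[[0,0,0],[0,0,0]],[[0,0,0],[0,0,0]]]'
python3 -m creep '[[[0,0,0],[0,0,0]],[[0,0,0],[0,0,0]],[[0,0,0],[0,0,0]],[[0,0,0],[0,0,0]]]' 0
python3 -m creep '[[[0,0,-0.1],[0,0,0]],[[0,0,-0.14],[0,0,0]],[[0,0,-0.14],[0,0,0]],[[0,0,-0.14],[0,0,0]],[[0,0,0],[0,0,0]],[[0,0,0],[0,0,0]]]'
python3 -c "
from h import *
print(yawof())"
```

```text
t: 42.83
eef_pos: [0.4518, 0.0176, 0.1153]
tool_rot: [-0.079, 0.997, 0.0, -0.002]
contact_force: [0.4, -0.6, -0.5]
gripper_width: 0.0299
grasp_force: 0.0
t: 43.08
eef_pos: [0.455, 0.0175, 0.1188]
tool_rot: [-0.079, 0.997, -0.0, 0.002]
contact_force: [0.3, 0.2, 1.0]
gripper_width: 0.0216
grasp_force: 0.0
t: 43.58
eef_pos: [0.4576, 0.072, 0.1184]
tool_rot: [0.141, 0.99, 0.0, 0.002]
contact_force: [0.5, -0.4, -0.6]
gripper_width: 0.0212
grasp_force: 0.0
t: 44.08
eef_pos: [0.4905, 0.1279, 0.1184]
tool_rot: [0.391, 0.92, 0.0, 0.001]
contact_force: [-0.1, -1.3, -0.2]
gripper_width: 0.0214
grasp_force: 0.6
t: 44.58
eef_pos: [0.5394, 0.1565, 0.1178]
tool_rot: [0.616, 0.788, -0.007, -0.003]
contact_force: [-38.8, -19.4, 36.1]
gripper_width: 0.0216
grasp_force: 22.5
t: 44.92
eef_pos: [0.5575, 0.1613, 0.1185]
tool_rot: [0.648, 0.761, 0.001, 0.001]
contact_force: [0.6, 0.1, 0.5]
gripper_width: 0.0216
grasp_force: 0.0
t: 45.25
eef_pos: [0.5571, 0.1613, 0.1169]
tool_rot: [0.648, 0.761, 0.0, 0.0]
contact_force: [0.7, 1.1, -0.1]
gripper_width: 0.0424
grasp_force: 0.0
t: 45.75
eef_pos: [0.5583, 0.1615, 0.2494]
tool_rot: [0.648, 0.761, 0.002, 0.002]
contact_force: [0.5, -0.3, -0.9]
gripper_width: 0.0427
grasp_force: 0.0
(np.float64(9.185457494341687), array([ 5.69338000e-03,  7.59328746e-04, -9.99983504e-01]))
```

There was a brief 45 N resistance near the end of the turn. I'll back the arm off and check table, moulds, tool and fork in one composite picture.

```bash

python3 -m creep '[[[0,-0.14,-0.05],[0,0,0]],[[0,-0.14,-0.05],[0,0,0]],[[0,-0.14,-0.05],[0,0,0]],[[0,-0.14,-0.05],[0,0,0]],[[0,0,0],[0,0,0]],[[0,0,0],[0,0,0]]]'
python3 - <<'E'
from h import *
sc=bot.snapshot("scene")[:,:,::-1]; sd=bot.snapshot("side")[:,:,::-1]; w=bot.snapshot("wrist")[:,:,::-1]
for n,i in(("sc",sc),("sd",sd),("wr",w)):cv2.imwrite(f"pics/f_{n}.png",i)
r=lambda i,w,h:cv2.resize(i,(w,h),interpolation=cv2.INTER_CUBIC)
top=np.hstack([r(sd[105:275,200:370],400,400),r(sc[165:285,295:415],400,400)])
# tool displacement by image difference vs. start, scene view
print(top.shape)
for n,a,b in(("scene",cv2.imread("pics/scene0.png"),sc),("side",cv2.imread("pics/s5.png"),sd)):
    reg=(slice(195,285),slice(300,335)) if n=="scene" else (slice(110,165),slice(255,305))
    d=cv2.absdiff(a,b).max(2); print(n,(d[reg]>40).sum())
m=np.vstack([top,np.hstack([r(w,320,200),r(sc[150:290,180:404],320,200),np.zeros((200,160,3),np.uint8)])])
cv2.imwrite("pics/mos.png",m)
E
```

```text
t: 46.25
eef_pos: [0.4172, 0.1388, 0.2967]
tool_rot: [0.648, 0.762, 0.0, 0.0]
contact_force: [0.7, 0.3, 0.2]
gripper_width: 0.0427
grasp_force: 0.0
(400, 800, 3)
scene 66
side 0
```

View pics/mos.png

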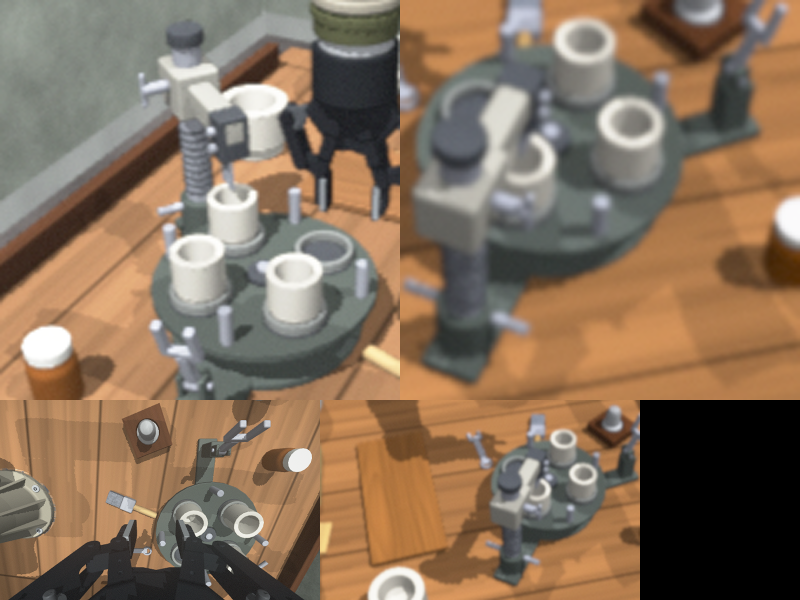

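All three moulds are upright and down in their collars, one of them under the tool. The tool pixels in the side view haven't changed, and the table is in its detent. Next is the fork angle: the prong tips are at about (404.7,161) and (409,168) in the scene view and (266.7,244) and (279,248.6) in the side view.

```bash
python3 - <<'E'
from h import *
c=np.array([.575,.0375]);f=np.radians(9.1);ex=np.array([np.cos(f),np.sin(f),0]);ey=np.array([-np.sin(f),np.cos(f),0])
H=np.r_[c,.1]+.215*ey; print("hinge",H)
for n,u in(("scene",(407,164.7)),("side",(272.8,246.5))):
    K,T=cam(n);o=T[:3,3];d=T[:3,:3]@np.linalg.inv(K)@np.r_[u,1.]; t=ex@(H-o)/(ex@d);p=o+t*d;r=p-H
    print(n,p,"out",r@ey,"up",r[2],"len",np.hypot(r@ey,r[2]),"theta",np.arctan2(r[2],-(r@ey)))
K,T=cam("wrist")
E
```

```text
hinge [0.54099602 0.24979397 0.1       ]
scene [0.53559058 0.28354122 0.19117021] out 0.034177419480457875 up 0.09117020555486785 len 0.0973658173244596 theta 1.9294572945898785
side [0.53531463 0.28526405 0.20104557] out 0.035922200965783364 up 0.10104556533345063 len 0.10724090075984427 theta 1.9123669110385415
```

```bash
python3 - <<'E'
from h import *
f=np.radians(9.1);ey=np.array([-np.sin(f),np.cos(f),0]);H=np.array([.541,.2498,0])
print(to_tool(H+.078*ey+[0,0,.29]),yawof())
E
```

```text
[0.6721 0.5527 0.0217] (np.float64(9.17332780511554), array([-1.00447789e-03, -2.39247390e-04, -9.99999467e-01]))
```

```bash

python3 -m creep '[[[0.112,0.0921,0],[0,0,0]],[[0.112,0.0921,0],[0,0,0]],[[0.112,0.0921,0],[0,0,0]],[[0.112,0.0921,0],[0,0,0]],[[0.112,0.0921,0],[0,0,0]],[[0.112,0.0921,0],[0,0,0]],[[0,0,0],[0,0,0]],[[0,0,0],[0,0,0]]]' -1 20
python3 -m creep '[[[0,0,0.12],[0,0,0]],[[0,0,0.12],[0,0,0]],[[0,0,0.12],[0,0,0]],[[0,0,0.1],[0,0,0]],[[0,0,0],[0,0,0]],[[0,0,0],[0,0,0]]]'
cat >fk.py <<'E'
from h import *
f=np.radians(9.1);ey=np.array([-np.sin(f),np.cos(f),0]);ex=np.array([np.cos(f),np.sin(f),0]);H=np.array([.541,.2498,.1])
s=bot.get_state();r=s["eef_pos"]-H
print("out",round(r@ey,4),"side",round(r@ex,4),"tip up",round(r[2]-.014,4),"F",np.round(s["contact_force"],1),yawof()[0],s["gripper_width"])
# fork tip colour check in scene: none
E
python3 fk.py
```

```text
t: 47.07
eef_pos: [0.5291, 0.3283, 0.2926]
tool_rot: [0.648, 0.762, -0.002, -0.001]
contact_force: [-0.2, 0.0, -0.1]
gripper_width: 0.0
grasp_force: 0.0
t: 47.57
eef_pos: [0.5269, 0.3254, 0.1804]
tool_rot: [0.649, 0.761, -0.002, -0.001]
contact_force: [0.7, -0.0, -0.2]
gripper_width: -0.0001
grasp_force: 0.0
out 0.0769 side -0.002 tip up 0.0664 F [ 0.7 -0.  -0.2] 9.124143753471285 -0.00011085284773188118
```

```bash

python3 -m creep '[[[0,0.008,0.022],[0,0,0]],[[-0.05,0,0],[0,0,0]],[[-0.05,0,0],[0,0,0]],[[-0.04,0,0],[0,0,0]],[[-0.04,0,0],[0,0,0]],[[0,0,0],[0,0,0]]]'
python3 fk.py
python3 -m creep '[[[-0.04,0,0],[0,0,0]],[[-0.04,0,0],[0,0,0]],[[-0.04,0,0],[0,0,0]],[[-0.04,0,0],[0,0,0]],[[-0.04,0,0],[0,0,0]],[[0,0,0],[0,0,0]],[[0,0,0],[0,0,0]]]'
python3 fk.py
```

```text
t: 48.07
eef_pos: [0.5386, 0.2814, 0.1796]
tool_rot: [0.649, 0.761, 0.002, 0.001]
contact_force: [-2.7, 0.2, 9.6]
gripper_width: 0.0
grasp_force: 5.0
out 0.0316 side 0.0026 tip up 0.0656 F [-2.7  0.2  9.6] 9.078647924484244 1.3248228466476012e-05
t: 48.65
eef_pos: [0.5461, 0.2314, 0.1771]
tool_rot: [0.649, 0.761, -0.0, 0.001]
contact_force: [0.7, -5.0, 5.7]
gripper_width: 0.0001
grasp_force: 2.9
out -0.019 side 0.0021 tip up 0.0631 F [ 0.7 -5.   5.7] 9.049035609535371 0.00010700944851592574
```

No picture views are left, so I'll check the fork numerically by segmenting its grey pixels in the scene and side views.

```bash
cat >fs.py <<'E'
from h import *
f=np.radians(9.1);ey=np.array([-np.sin(f),np.cos(f),0]);ex=np.array([np.cos(f),np.sin(f),0]);H=np.array([.541,.2498,.1])
def seg(n,roi,ref=None):
    im=bot.snapshot(n) if ref is None else cv2.imread(ref)[:,:,::-1]
    x0,x1,y0,y1=roi; h=cv2.cvtColor(np.ascontiguousarray(im[y0:y1,x0:x1]),cv2.COLOR_RGB2HSV)
    m=((h[...,1]<70)&(h[...,2]>135)).astype(np.uint8); k,l,st,c=cv2.connectedComponentsWithStats(m)
    K,T=cam(n); o=T[:3,3]
    for i in range(1,k):
        if st[i,4]>=8:
            print(n,ref and "start" or "now","box",st[i,0]+x0,st[i,1]+y0,st[i,2],st[i,3],"area",st[i,4],"c",np.round(c[i]+[x0,y0],1),end=" ")
            d=T[:3,:3]@np.linalg.inv(K)@np.r_[c[i]+[x0,y0],1.];r=o+d*(ex@(H-o)/(ex@d))-H; print("out,up",np.round([r@ey,r[2]],3))
E
python3 - <<'E'
from fs import *
seg("side",(245,330,220,290),"pics/f_sd.png");seg("side",(245,330,220,290))
seg("scene",(370,425,150,215),"pics/f_sc.png");seg("scene",(370,425,150,215))
E
```

```text
side start box 272 220 24 19 area 374 c [282.8 228. ] out,up [-0.021  0.109]
side start box 310 220 20 27 area 454 c [320.9 232.3] out,up [-0.282 -0.119]
side start box 292 235 7 17 area 89 c [295.  242.4] out,up [-0.08   0.013]
side start box 263 240 23 31 area 235 c [275.5 253.9] out,up [0.028 0.072]
side now box 289 220 6 5 area 20 c [290.8 221.7] out,up [-0.067  0.092]
side now box 310 220 20 23 area 332 c [321.9 229.9] out,up [-0.293 -0.117]
side now box 275 233 18 38 area 283 c [282.8 251. ] out,up [-0.008  0.048]
scene start box 381 154 11 18 area 100 c [386.8 162.8] out,up [-0.049  0.13 ]
scene start box 403 159 3 4 area 8 c [404.1 160.5] out,up [0.019 0.117]
scene start box 407 166 4 5 area 11 c [408.9 167.5] out,up [0.045 0.074]
scene start box 400 168 5 7 area 19 c [401.9 171.3] out,up [0.019 0.064]
scene start box 371 186 5 5 area 19 c [373.3 187.8] out,up [-0.087  0.02 ]
scene start box 370 196 5 19 area 67 c [371.4 204.7] out,up [-0.085 -0.074]
scene now box 382 154 5 6 area 20 c [384.6 156.4] out,up [-0.061  0.163]
scene now box 388 165 3 6 area 13 c [388.8 167.6] out,up [-0.037  0.103]
scene now box 381 169 5 3 area 11 c [382.9 169.8] out,up [-0.059  0.1  ]
scene now box 370 196 5 19 area 72 c [371.5 204.8] out,up [-0.085 -0.075]
```

The fork has followed to about 65°. Continuing along the arc.

```bash

python3 -m creep '[[[-0.028,-0.004,0.021],[0,0,0]],[[-0.028,-0.004,0.022],[0,0,0]],[[-0.024,0,0.026],[0,0,0]],[[-0.024,0,0.027],[0,0,0]],[[0,0,0],[0,0,0]],[[0,0,0],[0,0,0]]]'
python3 fk.py
python3 -c "
from fs import *
seg('side',(255,310,220,290))"
```

```text
t: 49.25
eef_pos: [0.5469, 0.2071, 0.1517]
tool_rot: [0.649, 0.761, -0.0, -0.001]
contact_force: [-0.4, 0.3, -0.0]
gripper_width: -0.0002
grasp_force: 0.0
out -0.0431 side -0.0009 tip up 0.0377 F [-0.4  0.3 -0. ] 9.136744746499835 -0.00023252137196974607
side now box 273 231 8 7 area 39 c [276.9 234.1] out,up [0.01  0.116]
side now box 278 236 13 35 area 222 c [284.2 254.4] out,up [-0.013  0.032]
side now box 294 238 5 9 area 19 c [296.1 242.7] out,up [-0.087  0.006]
```

```bash

python3 -m creep '[[[-0.016,0,0.031],[0,0,0]],[[-0.016,0,0.031],[0,0,0]],[[0,0,0],[0,0,0]],[[0,0,0],[0,0,0]]]'
python3 fk.py
python3 -m creep '[[[-0.008,0,0.03],[0,0,0]],[[-0.008,0,0.03],[0,0,0]],[[0,0,0],[0,0,0]],[[0,0,0],[0,0,0]]]'
python3 fk.py
python3 -c "
from fs import *
seg('side',(255,310,220,290))"
```

```text
t: 49.63
eef_pos: [0.5477, 0.1992, 0.1354]
tool_rot: [0.648, 0.761, -0.001, -0.001]
contact_force: [-0.6, -0.4, 0.2]
gripper_width: -0.0
grasp_force: 0.0
out -0.051 side -0.0013 tip up 0.0214 F [-0.6 -0.4  0.2] 9.178018651938794 -4.058987918966929e-05
t: 49.97
eef_pos: [0.5489, 0.1952, 0.121]
tool_rot: [0.648, 0.761, -0.001, -0.0]
contact_force: [0.1, -0.4, 0.7]
gripper_width: -0.0
grasp_force: 0.0
out -0.0552 side -0.0008 tip up 0.007 F [ 0.1 -0.4  0.7] 9.167733904687207 -6.563365812460425e-06
side now box 278 242 15 29 area 184 c [285.3 257.1] out,up [-0.017  0.019]
side now box 296 251 4 4 area 12 c [297.4 252.6] out,up [-0.09  -0.033]
```

```bash

python3 -c "
from fs import *
for th in (0,20,40,60,80):
  t=np.radians(th); print(th,[np.round(proj('side',H+.107*(-np.cos(t)*ey+np.sin(t)*[0,0,1])+s*ex),0).tolist() for s in(-.017,.017)])
print('hinge',proj('side',H))
im=bot.snapshot('side');cv2.imwrite('pics/n1.png',im[:,:,::-1])
h=cv2.cvtColor(im,cv2.COLOR_RGB2HSV)
for y in range(232,276,2): print(y,''.join('#' if h[y,x,1]<70 and h[y,x,2]>135 else '+' if h[y,x,1]<70 and h[y,x,2]>95 else 'o' if h[y,x,1]>110 and h[y,x,2]>90 else '.' for x in range(262,314)))
"
```

```text
Traceback (most recent call last):
TypeError: can't multiply sequence by non-int of type 'numpy.float64'
```

```bash

python3 -c "
from fs import *
for th in (0,20,40,60,80):
  t=np.radians(th); print(th,[np.round(proj('side',H+.107*(-np.cos(t)*ey+np.sin(t)*np.array([0,0,1.]))+s*ex),0).tolist() for s in(-.017,.017)])
print('hinge',proj('side',H))
im=bot.snapshot('side');cv2.imwrite('pics/n1.png',im[:,:,::-1])
h=cv2.cvtColor(im,cv2.COLOR_RGB2HSV)
for y in range(232,276,2): print(y,''.join('#' if h[y,x,1]<70 and h[y,x,2]>135 else '+' if h[y,x,1]<70 and h[y,x,2]>95 else 'o' if h[y,x,1]>110 and h[y,x,2]>90 else '.' for x in range(262,314)))
"
```

```text
0 [[305.0, 241.0], [293.0, 238.0]]
20 [[303.0, 232.0], [291.0, 229.0]]
40 [[300.0, 227.0], [288.0, 224.0]]
60 [[295.0, 226.0], [282.0, 223.0]]
80 [[289.0, 231.0], [276.0, 228.0]]
hinge [283.09702877 267.41336592]
232 oo.+++++++.........................................+
234 oo.++++++++++......................................+
236 ooo.++++++++++.....................................+
238 oooo.++++++++++...++................................
240 ooooo.+++++++++++++++....................++.........
242 oooooo.+++++++++++++++..+##+#..........++++.........
244 ooooooo..++++++++++++++.+##+##......+.++++..........
246 ooooooooo..++++++++++++++##+##+....++++++...........
248 oooooooooo.++++++++++###+##+##+....+++++............
250 ooooooooooo.++++.++++######+##+..++++++.............
252 ooooooooooo.+++++++.++++###+###++++###..............
254 ooooooooooooo.++++++...+######++.+###+.......++++...
256 oooooooooooooo.+++++++#######+.............+++++++++
258 ooooooooooooooo.+++++#######+.......................
260 oooooooooooooo.+++++#######++.......................
262 ooooooooooooo.+++.+######+++++++++..................
264 oooooooooooo++++########++..+++++++++++++...........
266 ooooooooooo.++++#######++...++++++++++++........+++.
268 oooooooooooo.+++#######+..##+++++++++++.......++++++
270 oooooooooooo.+..++####++..++.++++++++++........+++.+
272 ooooooooooooo.+...++++++......++++++++.......ooooooo
274 oooooooooooo.+++++++++++......++++..........oooooooo
```

The visible prong ends, about (291,241) and (303,240), match the closed projection, so the fork is nearly level. I'll press gently to the stop.

```bash

python3 -m creep '[[[0,0,0.01],[0,0,0]],[[0,0,0],[0,0,0]],[[0,0,0],[0,0,0]]]'
python3 fk.py
python3 -m creep '[[[0,0,0.01],[0,0,0]],[[0,0,0],[0,0,0]],[[0,0,0],[0,0,0]]]'
python3 fk.py
```

```text
t: 50.32
eef_pos: [0.5495, 0.1955, 0.12]
tool_rot: [0.648, 0.761, 0.0, 0.0]
contact_force: [-1.9, -0.6, 5.0]
gripper_width: 0.0
grasp_force: 2.5
out -0.055 side -0.0002 tip up 0.006 F [-1.9 -0.6  5. ] 9.17912035534378 4.10576376750135e-05
t: 50.57
eef_pos: [0.5496, 0.1955, 0.1197]
tool_rot: [0.648, 0.761, 0.001, 0.001]
contact_force: [-6.5, -2.2, 18.0]
gripper_width: 0.0004
grasp_force: 9.3
out -0.055 side -0.0 tip up 0.0057 F [-6.5 -2.2 18. ] 9.185681165908017 0.00038092456467792393
```

The stop is felt at bar-top height, so the fork is level. I'll retreat, do a numeric check of the fork and finish.

```bash

python3 -m creep '[[[0,0,-0.06],[0,0,0]],[[0,0,-0.12],[0,0,0]],[[0,0,-0.14],[0,0,0]],[[0,0,-0.14],[0,0,0]],[[0,0,-0.14],[0,0,0]],[[0,-0.14,0],[0,0,0]],[[0,-0.14,0],[0,0,0]],[[0,-0.14,0],[0,0,0]]]'
python3 -m creep '[[[0,-0.14,0],[0,0,0]],[[0,0,0],[0,0,0]],[[0,0,0],[0,0,0]],[[0,0,0],[0,0,0]],[[0,0,0],[0,0,0]]]'
python3 - <<'E'
from fs import *
seg("side",(255,312,225,290))
a=cv2.imread("pics/f_sd.png");b=bot.snapshot("side")[:,:,::-1]
d=(cv2.absdiff(a,np.ascontiguousarray(b)).max(2)>40).astype(np.uint8);k,l,st,c=cv2.connectedComponentsWithStats(d)
print([st[i].tolist() for i in range(1,k) if st[i,4]>15])
for p in rings(b[:,:,::-1],150,6):print(p)
print('cups',[proj('side',np.r_[np.array([.575,.0375])+.085*np.array([np.cos(t),np.sin(t)]),.147]).round(1) for t in np.radians([54.1,144.1,-35.9])])
E
```

```text
t: 51.23
eef_pos: [0.4454, 0.1786, 0.2671]
tool_rot: [0.648, 0.761, 0.001, 0.001]
contact_force: [-0.4, -0.7, 0.4]
gripper_width: -0.0001
grasp_force: 0.0
t: 51.65
eef_pos: [0.4123, 0.1733, 0.2669]
tool_rot: [0.648, 0.761, 0.0, 0.0]
contact_force: [0.1, 0.6, -0.5]
gripper_width: -0.0001
grasp_force: 0.0
side now box 272 225 25 14 area 272 c [283.2 230.4] out,up [-0.022  0.101]
side now box 278 235 28 36 area 388 c [290.6 250.4] out,up [-0.05   0.011]
[[322, 0, 62, 75, 1914], [385, 0, 87, 14, 368], [318, 30, 52, 61, 929], [330, 38, 26, 26, 194], [327, 41, 3, 17, 25], [349, 46, 12, 5, 42], [369, 48, 4, 15, 25], [582, 68, 34, 76, 269], [371, 77, 6, 23, 84], [533, 76, 107, 254, 3406], [316, 92, 68, 123, 3650], [617, 125, 23, 57, 196], [562, 145, 23, 44, 223], [632, 161, 8, 18, 34], [621, 170, 9, 6, 40], [562, 186, 78, 105, 414], [409, 189, 119, 22, 658], [611, 191, 9, 6, 37], [576, 193, 49, 99, 153], [395, 202, 11, 14, 61], [537, 211, 20, 46, 275], [403, 219, 112, 28, 735], [369, 225, 21, 18, 159], [278, 237, 28, 32, 284], [508, 238, 5, 7, 16], [263, 241, 22, 20, 190], [365, 241, 42, 20,
[... 285 characters left out ...]
6]]
([344.9, 412.2], [47.6, 96.1], 521)
([231.8, 370.4], [42.9, 66.1], 1146)
([339.9, 312.6], [23.7, 32.9], 460)
([203.7, 320.8], [49.4, 55.0], 1831)
([509.2, 299.9], [53.3, 78.6], 1483)
([381.4, 268.0], [15.2, 60.0], 417)
([219.3, 251.8], [17.6, 21.6], 271)
([290.7, 251.2], [16.6, 42.7], 291)
([325.6, 223.4], [34.3, 43.0], 667)
([289.1, 206.3], [39.8, 61.4], 1123)
([428.2, 159.8], [17.7, 56.3], 497)
([525.2, 176.0], [82.2, 135.7], 4178)
([314.8, 139.3], [57.4, 109.8], 1555)
([409.1, 130.3], [74.5, 115.1], 3818)
([428.6, 28.8], [55.4, 116.5], 2468)
([370.3, 8.7], [14.8, 46.8], 244)
([339.2, 39.5], [63.2, 136.5], 2557)
cups [array([284. , 211.1]), array([325.7, 219. ]), array([299.9, 187.8])]
```

```bash
python3 -c "
from station import bot
print(bot.job_done())"
```

```text
the job is handed in; nothing more can be done
None
```

The job is handed in: the master is in its block, all three moulds are seated with one under the tool and the table in its detent, and the fork is closed level; the one irregularity was a brief, unexplained 45–55 N wrist force near the end of the second table turn, after which the tool showed no change in the side view and the moulds stood upright.

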